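Lay out incubated tubes in the slanting rack

TASK

The tubes in the incubator block are to be laid out for opening. Raise the front of the clear hood over its catch, unhook it from the keepers at the back and stand it upright on the bench; pull the tubes out one at a time, lowest place number first, and lay each fully down in the groove of the same number in the slanting rack, caps towards you. Then hook the hood back on the block so that it sits flat, and leave the other things on the bench where they are.

Things in the scene. Friction and masses are not known exactly. Their poses are not given: they have to be found in the camera images.
- block: Tube incubator block: fixed white box, 124 deep (x), 300 wide (y), 80 high, display on its front (-x). Origin: centre of underside. Five wells in a row along y (x 0), 45 apart, 19 wide, 58 deep, numbered 1 to 5 from left (+y) to right by groups of dark dots on the front margin of the top. The bench in front of it, as wide as the block and to 210 from its centre, is bare.
- catch (a point): Middle of the steel catch strip on the block's top, in front of the seated hood: it stands 8 above the top face (z 80), 130 long in y, block x -49.5 to -45.5. It stops the hood from sliding forward.
- keeper (a point): Middle between the two steel keepers behind the seated hood (at block y -75 and +75, each 50 wide), on the front edge of their lips (x 44), at the underside of the lips, 8.5 above the top face. Lips reach over the hood's tongues from x 44 back to uprights at x 58.
- hood: Clear hood, about 250 g, open below, 84 (x) x 240 (y) x 58 high, walls 3, grey handle on top; over the tubes at the start. Origin: centre of its underside, z up; seated, it is at x 0, y 0, z 80 of the block (play: 3.5 forward, 4 back, 4 up). Two steel tongues at its rear lower edge (z 1.5 to 4.5, at y -75 and +75, each 40 wide) stick out to x 54.
- hood_handle (a point): Centre of the handle bar, 88 above the hood's underside; bar along y, 82 free between posts, 14 thick (x), 12 high, 24 clear under it. The hood comes off only with its front raised (tilted 7 to 20 degrees about the tongue ends, 10 is good), then drawn forward 15 or more, then lifted; it goes on the same way in reverse.
- rack: Slanting rack: loose white plastic easel, about 800 g, 116 deep, 252 wide (y), origin on its underside (base x -61 to +55). Five open grooves, 45 apart, 21 wide, 11 deep, 66 long with a stop at the low end, lean 25 degrees from upright, upper ends towards -x; a tube's cap stands out above. Numbered 1 to 5 from +y to -y by groups of dots on the base's front edge.
- sample_1_cap (a point): Centre of the cap's top of the tube that starts in well 1 (None if there is none): capped 15 ml tube, 107 long, body 16 across with a conical tip, cap 16 long and 19.5 across, about 25 g. In a well it stands upright with 49 showing above the block.
- sample_1_tip (a point): Centre of the tip of the same tube 1.
- sample_2_cap (a point): Centre of the cap's top of the tube that starts in well 2 (None if there is none): capped 15 ml tube, 107 long, body 16 across with a conical tip, cap 16 long and 19.5 across, about 25 g. In a well it stands upright with 49 showing above the block.
- sample_2_tip (a point): Centre of the tip of the same tube 2.
- sample_3_cap (a point): Centre of the cap's top of the tube that starts in well 3 (None if there is none): capped 15 ml tube, 107 long, body 16 across with a conical tip, cap 16 long and 19.5 across, about 25 g. In a well it stands upright with 49 showing above the block.
- sample_3_tip (a point): Centre of the tip of the same tube 3.
- sample_4_cap (a point): Centre of the cap's top of the tube that starts in well 4 (None if there is none): capped 15 ml tube, 107 long, body 16 across with a conical tip, cap 16 long and 19.5 across, about 25 g. In a well it stands upright with 49 showing above the block.
- sample_4_tip (a point): Centre of the tip of the same tube 4.
- sample_5_cap (a point): Centre of the cap's top of the tube that starts in well 5 (None if there is none): capped 15 ml tube, 107 long, body 16 across with a conical tip, cap 16 long and 19.5 across, about 25 g. In a well it stands upright with 49 showing above the block.
- sample_5_tip (a point): Centre of the tip of the same tube 5.
- pocket_1_low (a point): Where the tip of a tube lying in groove 1 of the rack comes to rest, on the tube's axis (at rack x 30, 27 above the bench; the groove's floor is 8.5 beneath the axis). The centre of its cap's top then lies, in the rack's frame, 45 nearer (-x) and 97 higher.
- pocket_2_low (a point): Where the tip of a tube lying in groove 2 of the rack comes to rest, on the tube's axis (at rack x 30, 27 above the bench; the groove's floor is 8.5 beneath the axis). The centre of its cap's top then lies, in the rack's frame, 45 nearer (-x) and 97 higher.
- pocket_3_low (a point): Where the tip of a tube lying in groove 3 of the rack comes to rest, on the tube's axis (at rack x 30, 27 above the bench; the groove's floor is 8.5 beneath the axis). The centre of its cap's top then lies, in the rack's frame, 45 nearer (-x) and 97 higher.
- pocket_4_low (a point): Where the tip of a tube lying in groove 4 of the rack comes to rest, on the tube's axis (at rack x 30, 27 above the bench; the groove's floor is 8.5 beneath the axis). The centre of its cap's top then lies, in the rack's frame, 45 nearer (-x) and 97 higher.
- pocket_5_low (a point): Where the tip of a tube lying in groove 5 of the rack comes to rest, on the tube's axis (at rack x 30, 27 above the bench; the groove's floor is 8.5 beneath the axis). The centre of its cap's top then lies, in the rack's frame, 45 nearer (-x) and 97 higher.
- amber_bottle: Bystander: amber bottle, 52 across, 104 high, standing in the gap between block and rack. Origin: centre of its underside.
- roll: Bystander: tape roll lying flat, 96 across, 25 high, behind the gap between block and rack. Origin: centre of its underside.

How it is judged:
On the way, in this order (a step that is already met when the one before it is completed fails the run):
1. the hood is off and stands upright on the bench, let go (height (world z) of hood below 0.006 m and angle between hood's own z axis and vertical below 0.06 rad and horizontal distance between hood and block above 0.11 m and contact force between the fingers and hood below 0.2 N), for 0.3 s.
2. tube 1 lies in groove 1 of the rack, let go (distance between sample_1_tip and pocket_1_low below 0.012 m and x of sample_1_cap in the frame of rack between -0.0274 and -0.0034 m and y of sample_1_cap in the frame of rack between 0.078 and 0.102 m and z of sample_1_cap in the frame of rack between 0.1123 and 0.1363 m and contact force between the fingers and sample_1 below 0.2 N), for 0.3 s.
3. tube 2 lies in groove 2 of the rack, let go (distance between sample_2_tip and pocket_2_low below 0.012 m and x of sample_2_cap in the frame of rack between -0.0274 and -0.0034 m and y of sample_2_cap in the frame of rack between 0.033 and 0.057 m and z of sample_2_cap in the frame of rack between 0.1123 and 0.1363 m and contact force between the fingers and sample_2 below 0.2 N), for 0.3 s.
4. tube 3 lies in groove 3 of the rack, let go (distance between sample_3_tip and pocket_3_low below 0.012 m and x of sample_3_cap in the frame of rack between -0.0274 and -0.0034 m and y of sample_3_cap in the frame of rack between -0.012 and 0.012 m and z of sample_3_cap in the frame of rack between 0.1123 and 0.1363 m and contact force between the fingers and sample_3 below 0.2 N), for 0.3 s.
5. tube 4 lies in groove 4 of the rack, let go (distance between sample_4_tip and pocket_4_low below 0.012 m and x of sample_4_cap in the frame of rack between -0.0274 and -0.0034 m and y of sample_4_cap in the frame of rack between -0.057 and -0.033 m and z of sample_4_cap in the frame of rack between 0.1123 and 0.1363 m and contact force between the fingers and sample_4 below 0.2 N), for 0.3 s.
6. tube 5 lies in groove 5 of the rack, let go (distance between sample_5_tip and pocket_5_low below 0.012 m and x of sample_5_cap in the frame of rack between -0.0274 and -0.0034 m and y of sample_5_cap in the frame of rack between -0.102 and -0.078 m and z of sample_5_cap in the frame of rack between 0.1123 and 0.1363 m and contact force between the fingers and sample_5 below 0.2 N), for 0.3 s.
7. the hood is seated on the block again, its tongues under the keepers (angle between hood's own z axis and vertical below 0.04 rad and angle between the x axis of hood and the x axis of block, either way round below 0.06 rad and z of hood in the frame of block between 0.076 and 0.084 m and x of hood in the frame of block between -0.006 and 0.007 m and y of hood in the frame of block between -0.02 and 0.02 m), for 0.3 s.
At the end, for the whole second after the job is handed in: Every tube lies at rest in the rack groove of its own number (tip and cap within 12 mm of where they rest); the hood sits flat on the block, hooked under the keepers (within 4 mm in height, 6 mm in depth, 20 mm sideways, 0.04 rad of tilt); the rack stands flat (all of step 7 and distance between sample_1_tip and pocket_1_low below 0.012 m and x of sample_1_cap in the frame of rack between -0.0274 and -0.0034 m and y of sample_1_cap in the frame of rack between 0.078 and 0.102 m and z of sample_1_cap in the frame of rack between 0.1123 and 0.1363 m and linear speed of each of sample_1, sample_2, sample_3, sample_4, sample_5, hood below 0.02 m/s and distance between sample_2_tip and pocket_2_low below 0.012 m and x of sample_2_cap in the frame of rack between -0.0274 and -0.0034 m and y of sample_2_cap in the frame of rack between 0.033 and 0.057 m and z of sample_2_cap in the frame of rack between 0.1123 and 0.1363 m and distance between sample_3_tip and pocket_3_low below 0.012 m and x of sample_3_cap in the frame of rack between -0.0274 and -0.0034 m and y of sample_3_cap in the frame of rack between -0.012 and 0.012 m and z of sample_3_cap in the frame of rack between 0.1123 and 0.1363 m and distance between sample_4_tip and pocket_4_low below 0.012 m and x of sample_4_cap in the frame of rack between -0.0274 and -0.0034 m and y of sample_4_cap in the frame of rack between -0.057 and -0.033 m and z of sample_4_cap in the frame of rack between 0.1123 and 0.1363 m and distance between sample_5_tip and pocket_5_low below 0.012 m and x of sample_5_cap in the frame of rack between -0.0274 and -0.0034 m and y of sample_5_cap in the frame of rack between -0.102 and -0.078 m and z of sample_5_cap in the frame of rack between 0.1123 and 0.1363 m and angle between rack's own z axis and vertical below 0.05 rad); the robot touches nothing.
It fails at once if the amber bottle or the tape roll is shifted or knocked over (distance of any of amber_bottle, roll from where it was at the start of the episode above 0.03 m).
Of sample_1, sample_2, sample_3, sample_4, sample_5 only 3 to 5 are there at a start; the rules pass over those that are not, and their reading is None.
At some moment in a run one of rack, hood may be knocked a few centimetres aside while the robot is not near it.
It also fails if it takes over 210 s, if anything falls off the work surface, if the arm or the gripper's body presses on something with over 40 N, if the wrist force passes 120 N, or if a joint passes its speed limit or range.

ROBOT

A 6-joint arm with a two-finger parallel gripper is mounted at the origin on a cart in front of the work surface, level with it; the furniture and walls round the work are solid. World frame = base frame: x ahead of the robot, y to its left, z up, the work surface at z = 0. Lengths are in m, angles in rad, forces in N, time in s.
With the tool pointing down it reaches from about 0.35 to 0.975 m from the base axis. Payload 4.9 kg.
Tool frame: the origin (TCP) lies midway between the tips of the shut fingers; the grasp point (between the pads) lies 19 mm behind it; z points along the fingers, y is the line along which they close (so a half turn about z gives the same grasp; the last joint's range is limited). The gripper opens to 85 mm and grips with 20 to 120 N. Pads are 22 mm wide; open, the fingers measure 114 mm over their backs; the gripper's body (76 mm by 85 mm) begins 54 mm behind the grasp point. The pads swing forward as they close: fully open they stand 13 mm farther back than shut.
Start: joints at [-1.404, 0.053, 1.613, -0, 1.476, -0.119], TCP at [0.176, -0.6, 0.231] pointing down, gripper open.
Joint ranges: [-3.01, 3.01], [-1.01, 2.22], [0.06, 2.58], [-1.02, 4.17], [0.09, 2.62], [-3.14, 3.14]. Speed limits (rad/s): [2.57, 2.57, 3.14, 3.14, 3.14, 3.14].

INTERFACE

Orientations are given as a unit quaternion [w, x, y, z].
In Python, from plant import state, grab_frame, camera_info, job_done, spot_in, masks_of, pinpoint gives the robot as it stands.
- The arm moves only by the shell command python3 -m handwheel 'ROWS' [OPENING]. ROWS is JSON, a list that holds one entry, the list of rows, each a list of 6 numbers: the shift along the world's x, y, z in m, then the turn, a rotation vector about the world's x, y, z in degrees. In form: [[[tx, ty, tz, ax, ay, az], ...]]. A call has 1 to 20 rows; each row shifts and turns the commanded pose from where the row before left it; what a row does not reach is not made up. A row lasts 1/12 s, in which the tool goes at most 41.7 mm and 7.16 degrees, less where a joint would pass 70% of its speed; a pose out of reach is approached as far as the arm can. A call is refused whole if a number of a shift passes 0.0417 or a number of a turn 7.16, either way. A call with a gripper value outside its range is refused whole. OPENING is the opening, from 0 (shut) to 1 (fully open), set as the call begins (- or left out, the last holds). The fingers move at their own pace and stop on an object; the grip force is fixed at half the most. Time passes only in rows, so rows that do not move let the fingers close. It gives the time, the measured TCP pose, the force, the opening and the grip force at its end, in the units of the state.
- state(): the state, without advancing time (a new reading comes with each control period).
- grab_frame(name): name is "side" or "top"; returns (picture, depth): 384x512x3 uint8, blue, green, red; 384x512 float32, m along the optical axis (not along the pixel's ray), 0 where there is no reading.
- camera_info(name): a dict with "fx", "fy", "cx", "cy" (pixels), "T" (4x4, takes a point from camera to world coordinates). Camera axes: x right, y up, looking along -z (the intrinsics and any distortion apply to the point x, -y, -z); pixel columns grow to the right and rows downward; lengths in m; the calibration is good to about 2 mm. A picture is of the moment at which its call begins. camera_info takes no time and is no camera call.
- job_done(): hands the job in; it is judged then, once.
Trained networks look in the newest picture that a camera, given by its name, has taken for a name from the list of things; names that differ only in an ending like _2 or _b are one class to them, and where a whole thing is asked for, a point or a joint stands for the part that bears it (a point fixed in the world has none). Each returns a list of dicts, best first, with "conf" (0 to 1); they miss things now and then, are a little off and sometimes report something else, mostly with a low value. They report only what shows in the picture. A call takes as long as a camera call.
- spot_in(camera, thing): "box" ([left, top, width, height] in pixels, round what is visible of it).
- masks_of(camera, thing): "region" (384x512 bool, what is visible of it) and "box" ([left, top, width, height] in pixels, round what is visible of it).
- pinpoint(camera, thing): "position" ([column, row] in pixels: a listed point, or the origin of a listed thing).
The state is a dict: "time": time; "joint_pos": joint angles; "joint_vel": joint speeds; "joint_efforts": joint torques, N m; "tool_pos": TCP position; "tool_rot": TCP orientation; "contact_force": force on the tool from outside, world axes, zero at the start; "ft_torque": the same for the moment, N m; "gripper_width": opening from 0.0 (shut) to 1.0 (fully open); "grasp_force": force on a finger pad.
Only numpy, scipy, OpenCV 4.12 (cv2) and the standard library are available. Lean on these libraries where they do the work, as an engineer would, in place of code of your own. Each camera call takes 0.05 s, during which the arm holds its last target. There are 200 camera calls.

## Working session

There is one attempt and no reset: what is moved stays moved. The work goes in short steps, Python scripts to look and compute and a shell command to move; the robot and the scene stay as the last step left them, time stands still between calls to the robot, and variables do not carry over. Pictures are saved under pics/ and viewed, at most 14 in all, crops included, and the job is handed in when it is done.

```bash
ls; mkdir -p pics
cat > h.py <<'E'
import numpy as np, cv2
from plant import *
np.set_printoptions(precision=4, suppress=True)
def ray(cam,px):
    c=camera_info(cam);T=np.array(c["T"])
    d=np.array([(px[0]-c["cx"])/c["fx"],-(px[1]-c["cy"])/c["fy"],-1.0])
    return T[:3,3],T[:3,:3]@d
def atz(cam,px,z):
    o,d=ray(cam,px);return o+d*(z-o[2])/d[2]
def atd(cam,px,dep):
    o,d=ray(cam,px);return o+d*dep
def proj(cam,p):
    c=camera_info(cam);T=np.array(c["T"]);q=T[:3,:3].T@(np.array(p)-T[:3,3])
    return np.array([c["cx"]+c["fx"]*q[0]/-q[2],c["cy"]-c["fy"]*q[1]/-q[2]])
def cloud(cam,dep):
    c=camera_info(cam);T=np.array(c["T"])
    v,u=np.mgrid[0:384,0:512]
    P=np.stack([(u-c["cx"])/c["fx"],-(v-c["cy"])/c["fy"],-np.ones_like(u,float)],-1)*dep[...,None]
    return P@T[:3,:3].T+T[:3,3]
E
python3 - <<'E'
from h import *
for c in("top","side"):
    i=camera_info(c);print(c,{k:v for k,v in i.items() if k!='T'});print(np.array(i['T']))
    im,d=grab_frame(c);cv2.imwrite(f'pics/{c}0.png',im);np.save(f'pics/{c}0d.npy',d)
    for t in("block","catch","keeper","hood","hood_handle","rack","sample_1_cap","pocket_1_low","amber_bottle","roll"):
        r=pinpoint(c,t);print(c,t,[(np.round(q['position'],1).tolist(),round(q['conf'],2)) for q in r[:6]])
print(state())
E
```

```text
pics
top {'fx': 346.5003987306228, 'fy': 346.5003987306228, 'cx': 255.59211186645277, 'cy': 188.0520222118172}
[[ 0.001   0.9858 -0.1681  0.4294]
 [-0.9998  0.0043  0.0193  0.0172]
 [ 0.0198  0.1681  0.9856  1.0527]
 [ 0.      0.      0.      1.    ]]
top block [([184.8, 205.2], 0.86), ([340.5, 189.7], 0.74), ([336.0, 196.9], 0.33)]
top catch [([176.9, 216.2], 0.82)]
top keeper [([179.8, 185.7], 0.81), ([321.4, 186.9], 0.21)]
top hood [([173.1, 202.6], 0.94)]
top hood_handle [([171.2, 196.7], 0.6)]
top rack [([339.4, 199.9], 0.88), ([323.3, 186.0], 0.44)]
top sample_1_cap [([342.1, 199.9], 0.47), ([338.1, 185.7], 0.21)]
top pocket_1_low [([312.1, 190.4], 0.7)]
top amber_bottle []
top roll [([253.0, 170.2], 0.57)]
side {'fx': 404.5348016120841, 'fy': 404.5348016120841, 'cx': 254.44705073058128, 'cy': 195.03435741503608}
[[-0.8191  0.3313 -0.4683  0.0963]
 [-0.5736 -0.4782  0.6651  0.7069]
 [-0.0036  0.8134  0.5817  0.7144]
 [ 0.      0.      0.      1.    ]]
side block [([211.4, 277.1], 0.63)]
side catch [([228.6, 258.9], 0.76)]
side keeper []
side hood [([209.6, 257.1], 0.65)]
side hood_handle [([210.0, 222.1], 0.87)]
side rack [([304.7, 180.7], 0.82)]
side sample_1_cap [([305.4, 181.2], 0.55)]
side pocket_1_low [([282.8, 188.2], 0.81)]
side amber_bottle [([284.2, 236.9], 0.66)]
side roll [([302.8, 182.7], 0.49), ([234.6, 214.3], 0.45)]
{'time': 1.1, 'joint_pos': array([-1.404 ,  0.0527,  1.6129, -0.    ,  1.476 , -0.119 ]), 'joint_vel': array([ 0.0001,  0.0008, -0.0006,  0.0012,  0.0015,  0.0007]), 'joint_efforts': array([  0.0003, -39.3691, -37.0467,  -0.0001,   0.0004,  -0.    ]), 'tool_pos': array([ 0.1762, -0.5996,  0.2313]), 'tool_rot': array([ 0.    ,  0.9898,  0.1424, -0.    ]), 'contact_force': array([0.8776, 0.4224, 0.0691]), 'ft_torque': array([-0.0355,  0.0296,  0.0141]), 'grasp_force': 0.0, 'gripper_width': 0.9983424201083729}
```

Run:
```python
from h import *
im=cv2.imread('pics/top0.png');cv2.imwrite('pics/t0.png',cv2.resize(im[120:270,110:410],(800,400),interpolation=cv2.INTER_CUBIC))
im=cv2.imread('pics/side0.png');cv2.imwrite('pics/s0.png',cv2.resize(im[100:340,100:420],(800,600),interpolation=cv2.INTER_CUBIC))
```

```text
(no output)
```

View pics/t0.png

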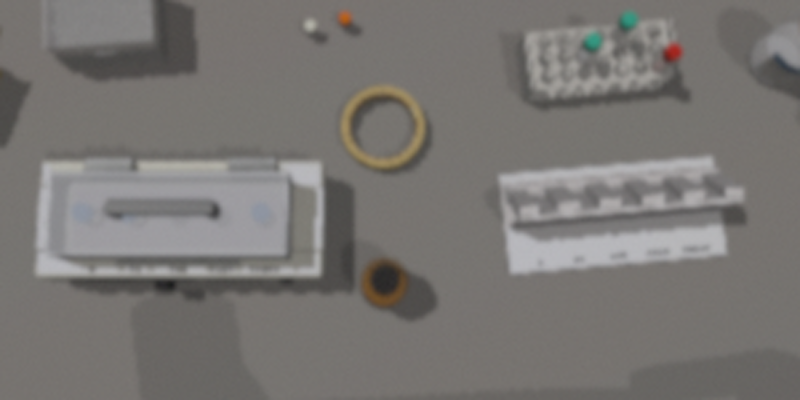

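View pics/s0.png

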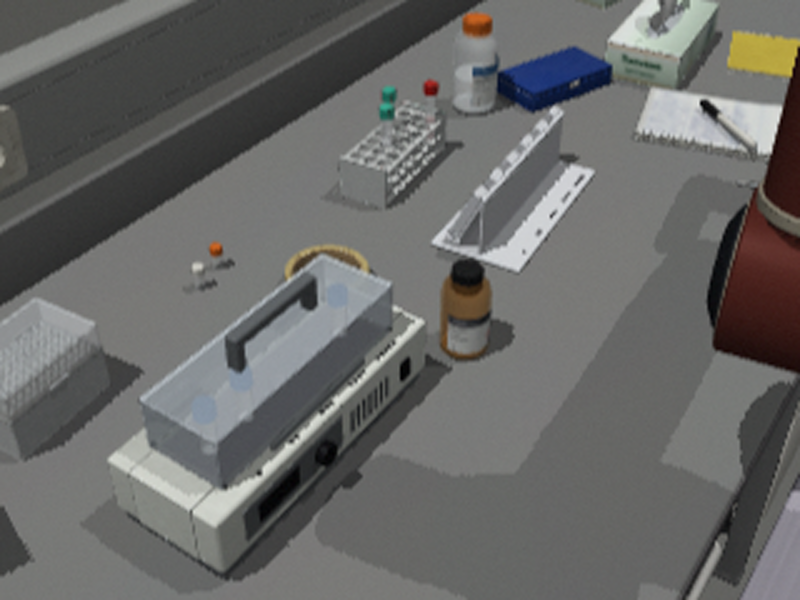

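```bash
cat >> h.py <<'E'
def rect(P,sel):
    q=P[sel][:,:2]; r=cv2.minAreaRect((q*1000).astype(np.float32)); return len(q),np.round(r[0],1),np.round(r[1],1),round(r[2],2),P[sel].mean(0)
def box(P,x0,x1,y0,y1,z0,z1):
    return (P[...,0]>x0)&(P[...,0]<x1)&(P[...,1]>y0)&(P[...,1]<y1)&(P[...,2]>z0)&(P[...,2]<z1)
E
python3 - <<'E'
from h import *
d=np.load('pics/top0d.npy');P=cloud('top',d)
for n,px in dict(blockFL=(110+40/2.667,120+272/2.667),blockFR=(110+320/2.667,120+272/2.667)).items():print(n,atz('top',px,.08))
B=box(P,.2,.75,.05,.6,.07,.3)
print('block',rect(P,B))
print('blocktop',rect(P,box(P,.2,.75,.05,.6,.076,.084)),'hoodtop',rect(P,box(P,.2,.75,.05,.6,.125,.15)))
print('handle',rect(P,box(P,.2,.75,.05,.6,.155,.2)))
R=box(P,.2,.75,-.6,-.1,.004,.3)
print(np.percentile(P[R],[1,50,99],axis=0))
print('rackall',rect(P,R&(P[...,0]<.55)))
print('bottle',atd('top',(110+385/2.667,120+281/2.667),1.0), rect(P,box(P,.25,.45,-.1,.1,.03,.15)))
d=np.load('pics/side0d.npy');Q=cloud('side',d)
print('side handle',rect(Q,box(Q,.2,.75,.05,.6,.16,.2)))
print('side block',rect(Q,box(Q,.2,.75,.05,.6,.074,.084)))
E
```

```text
blockFL [0.498  0.3613 0.08  ]
blockFR [0.4987 0.0697 0.08  ]
block (6407, array([561.7, 235.4]), array([746.5, 310. ]), 44.57, array([0.556 , 0.2557, 0.1218]))
blocktop (2372, array([621.2, 326.7]), array([257.4, 513.4]), 0.09, array([0.6232, 0.3375, 0.0799])) hoodtop (2586, array([553. , 221.7]), array([ 81.7, 240.8]), 0.34, array([0.552 , 0.2204, 0.1371]))
handle (219, array([414.2, 139.9]), array([381.4,  95.9]), 30.2, array([0.5512, 0.2191, 0.1723]))
[[ 0.211  -0.598   0.0041]
 [ 0.5709 -0.4333  0.0154]
 [ 0.7478 -0.1389  0.1225]]
rackall (3054, array([ 375.1, -351.3]), array([497.8, 348.6]), 89.75, array([ 0.4238, -0.4716,  0.0101]))
bottle [0.4914 0.001  0.049 ] (0, array([0., 0.]), array([0., 0.]), 0.0, array([nan, nan, nan]))
side handle (358, array([403.4, 140.8]), array([406.5,  99.4]), 28.42, array([0.5344, 0.221 , 0.1722]))
side block (3851, array([622.2, 329.5]), array([255.6, 519.7]), 0.0, array([0.6312, 0.4126, 0.0804]))h.py:21: RuntimeWarning: Mean of empty slice.
  q=P[sel][:,:2]; r=cv2.minAreaRect((q*1000).astype(np.float32)); return len(q),np.round(r[0],1),np.round(r[1],1),round(r[2],2),P[sel].mean(0)
  ret = um.true_divide(
```

Run:
```python
from h import *
im,d=grab_frame('top');P=cloud('top',d)
print('hoodtop',rect(P,box(P,.48,.63,.05,.38,.13,.145)))
print('handle',rect(P,box(P,.5,.6,.1,.33,.165,.185)))
print('blk',rect(P,box(P,.48,.64,.05,.4,.075,.083)), rect(P,box(P,.48,.64,.05,.4,.06,.2)))
# bare front margin points and right margin edges via percentiles
S=box(P,.48,.64,.05,.4,.076,.083);print(np.percentile(P[S],[.5,2,98,99.5],axis=0))
m=masks_of('top','rack');print([ (q['conf'],q['box']) for q in m])
M=m[0]['region']&(d>0)
for z0,z1 in((.002,.02),(.02,.05),(.05,.08),(.08,.1),(.1,.14)):
    s=M&(P[...,2]>z0)&(P[...,2]<z1); print(z0,rect(P,s))
np.save('pics/rm.npy',M)
for t in['sample_1_cap']+[f'pocket_{i}_low' for i in (1,2,3)]:
    for c in ('top','side'):
        print(c,t,[(np.round(q['position'],1).tolist(),round(q['conf'],2)) for q in pinpoint(c,t)])
for i in range(1):
    r=pinpoint('top','hood_handle');print([atz('top',q['position'],.168) for q in r[:1]])
    r=pinpoint('top','catch');print('catch',[atz('top',q['position'],.08) for q in r[:1]])
    r=pinpoint('top','keeper');print('keeper',[atz('top',q['position'],.0885) for q in r[:1]])
c=cv2.resize(im[170:235,290:400],(800,473),interpolation=cv2.INTER_CUBIC);cv2.imwrite('pics/r1.png',c)
```

```text
hoodtop (2586, array([552.9, 221.4]), array([ 81.2, 240.8]), 0.15, array([0.552 , 0.2204, 0.1371]))
handle (208, array([552.9, 219.9]), array([ 11.4, 104. ]), 0.64, array([0.5528, 0.2197, 0.1729]))
blk (1270, array([555., 220.]), array([124.1, 300.1]), 0.18, array([0.5441, 0.1915, 0.0792])) (4718, array([551. , 219.8]), array([300.6, 131.2]), 89.76, array([0.5485, 0.2109, 0.117 ]))
[[0.493  0.0702 0.0761]
 [0.4954 0.0708 0.0763]
 [0.6152 0.3666 0.0824]
 [0.6157 0.3685 0.0829]]
[(0.93, [297.9, 177.0, 87.6, 47.2]), (0.19, [126.4, 180.6, 104.6, 49.8])]
0.002 (1633, array([ 570.8, -259.7]), array([115.4, 250.8]), 5.11, array([ 0.5563, -0.2571,  0.0051]))
0.02 (522, array([ 587.8, -257.5]), array([ 47.6, 240.9]), 5.21, array([ 0.5945, -0.2533,  0.0325]))
0.05 (408, array([ 580. , -257.3]), array([ 32.9, 238.7]), 5.2, array([ 0.5795, -0.2578,  0.0656]))
0.08 (361, array([ 572.9, -257.9]), array([ 18.9, 238.7]), 5.25, array([ 0.5714, -0.2567,  0.0839]))
0.1 (0, array([0., 0.]), array([0., 0.]), 0.0, array([nan, nan, nan]))
top sample_1_cap []
side sample_1_cap [([305.4, 181.2], 0.55)]
top pocket_1_low [([307.4, 190.6], 0.87)]
side pocket_1_low [([282.8, 188.2], 0.81)]
top pocket_2_low [([324.0, 185.9], 0.79)]
side pocket_2_low [([288.0, 179.5], 0.96)]
top pocket_3_low [([340.7, 186.4], 0.56)]
side pocket_3_low [([297.3, 174.4], 0.69)]
[array([0.5473, 0.223 , 0.168 ])]
catch [array([0.5128, 0.2251, 0.08  ])]
keeper [array([0.6108, 0.218 , 0.0885])]h.py:21: RuntimeWarning: Mean of empty slice.
  q=P[sel][:,:2]; r=cv2.minAreaRect((q*1000).astype(np.float32)); return len(q),np.round(r[0],1),np.round(r[1],1),round(r[2],2),P[sel].mean(0)
  ret = um.true_divide(
```

View pics/r1.png

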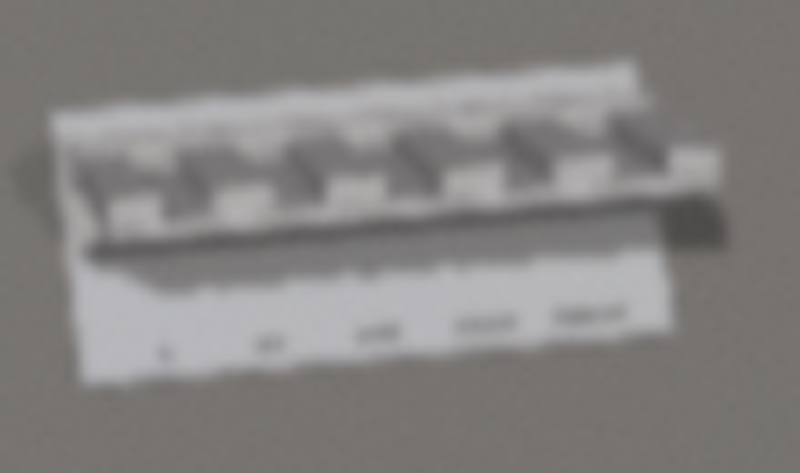

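```bash
python3 -m handwheel '[[[0.019,0.041,0.002,0,0,3.68],[0.019,0.041,0.002,0,0,3.68],[0.019,0.041,0.002,0,0,3.68],[0.019,0.041,0.002,0,0,3.68],[0.019,0.041,0.002,0,0,3.68],[0.019,0.041,0.002,0,0,3.68],[0.019,0.041,0.002,0,0,3.68],[0.019,0.041,0.002,0,0,3.68],[0.019,0.041,0.002,0,0,3.68],[0.019,0.041,0.002,0,0,3.68],[0.019,0.041,0.002,0,0,3.68],[0.019,0.041,0.002,0,0,3.68],[0.019,0.041,0.002,0,0,3.68],[0.019,0.041,0.002,0,0,3.68],[0.019,0.041,0.002,0,0,3.68],[0.019,0.041,0.002,0,0,3.68],[0.019,0.041,0.002,0,0,3.68],[0.019,0.041,0.002,0,0,3.68],[0.019,0.041,0.002,0,0,3.68],[0.019,0.041,0.002,0,0,3.68]]]' 0.6
python3 -c "
from h import *;s=state();print(s['joint_pos'],s['tool_rot'])"
```

```text
time: 3.42
tool_pos: [0.5267, 0.158, 0.2684]
tool_rot: [0.0, 0.706, 0.708, 0.0]
contact_force: [0.3, -0.3, 1.2]
gripper_width: 0.596
grasp_force: 0.0
[ 0.1562 -0.147   1.7443 -0.0002  1.5436  0.1529] [0.0003 0.7059 0.7083 0.0002]
```

```bash
python3 -m handwheel '[[[0,0.025,0,0,0,0],[0,0,0,0,0,0],[0,0,0,0,0,0]]]'
python3 - <<'E'
from h import *
im,d=grab_frame('side');P=cloud('side',d)
print('handle',rect(P,box(P,.5,.6,.1,.33,.166,.185)))
E
```

```text
time: 3.67
tool_pos: [0.5261, 0.1819, 0.2679]
tool_rot: [-0.0, 0.706, 0.708, -0.0]
contact_force: [0.6, -0.6, 0.6]
gripper_width: 0.601
grasp_force: 0.0
handle (291, array([555.5, 224.3]), array([104. ,  16.5]), 89.02, array([0.5539, 0.228 , 0.172 ]))
```

```bash
python3 -m handwheel '[[[0.0275,0.039,0,0,0,0],[0,0,-0.03,0,0,0],[0,0,-0.03,0,0,0],[0,0,-0.03,0,0,0],[0,0,-0.015,0,0,0],[0,0,-0.012,0,0,0],[0,0,0,0,0,0]]]'; python3 -m handwheel '[[[0,0,0,0,0,0],[0,0,0,0,0,0],[0,0,0,0,0,0],[0,0,0,0,0,0],[0,0,0,0,0,0],[0,0,0,0,0,0],[0,0,0,0,0,0],[0,0,0,0,0,0]]]' 0
```

```text
time: 4.3
tool_pos: [0.5486, 0.2131, 0.148]
tool_rot: [-0.001, 0.708, 0.706, -0.002]
contact_force: [0.1, -0.2, -0.3]
gripper_width: 0.602
grasp_force: 0.0
time: 4.97
tool_pos: [0.5522, 0.2149, 0.1536]
tool_rot: [0.002, 0.707, 0.707, 0.002]
contact_force: [4.5, -0.8, 5.6]
gripper_width: 0.147
grasp_force: 61.7
```

```bash
python3 -m handwheel '[[[0.0022,0,0.0022,0,2,0],[0.0022,0,0.0020,0,2,0],[0.0022,0,0.0018,0,2,0],[0.0022,0,0.0016,0,2,0],[0.0022,0,0.0014,0,2,0],[0,0,0,0,0,0],[0,0,0,0,0,0]]]'
python3 - <<'E'
from h import *
im,d=grab_frame('side');cv2.imwrite('pics/s2.png',cv2.resize(im[170:320,140:290],(600,600),interpolation=cv2.INTER_CUBIC))
E
```

```text
time: 5.55
tool_pos: [0.5604, 0.2147, 0.1586]
tool_rot: [-0.062, 0.705, 0.704, -0.063]
contact_force: [-0.5, 0.1, -2.8]
gripper_width: 0.147
grasp_force: 60.5
```

View pics/s2.png

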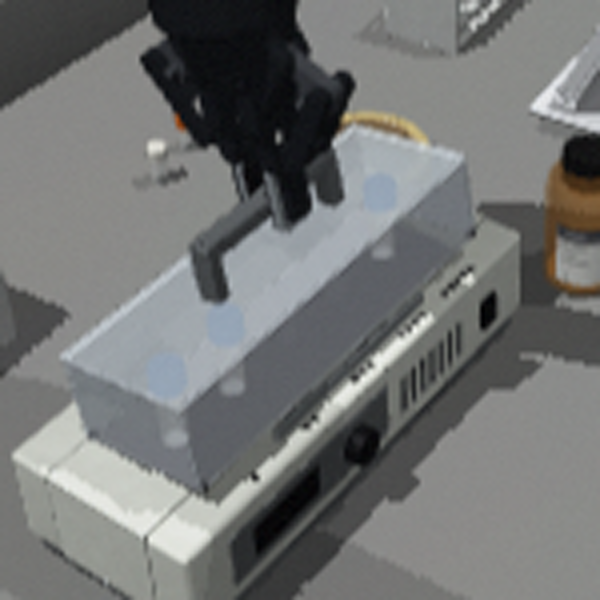

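```bash
python3 -m handwheel '[[[-0.005,0,0,0,0,0],[-0.005,0,0,0,0,0],[-0.005,0,0.0003,0,0,0],[-0.005,0,0.0003,0,0,0],[-0.003,0,0,0,0,0],[0,0,0,0,0,0]]]'
```

```text
time: 6.1
tool_pos: [0.5374, 0.2149, 0.1609]
tool_rot: [-0.062, 0.704, 0.704, -0.062]
contact_force: [0.3, 0.0, -3.4]
gripper_width: 0.15
grasp_force: 60.5
```

```bash
python3 -m handwheel '[[[0,0,0.01,0,0,0],[0,0,0.02,0,0,0],[0,0,0.025,0,0,0],[0,0,0.025,0,0,0],[0,0,0.02,0,0,0],[-0.02,0,0.01,0,0,0],[-0.025,0,0,0,-2.5,0],[-0.025,0,0,0,-2.5,0],[-0.025,0,0,0,-2.5,0],[-0.02,0,0,0,-2.6,0],[-0.01,0,0,0,0,0],[0,0,0,0,0,0],[0,0,0,0,0,0]]]'
python3 - <<'E'
from h import *
im,d=grab_frame('top');P=cloud('top',d);cv2.imwrite('pics/t2.png',cv2.resize(im[160:260,110:250],(800,571),interpolation=cv2.INTER_CUBIC));np.save('pics/t2d.npy',d)
print('hood',rect(P,box(P,.3,.5,.05,.4,.18,.26)))
print('blk',rect(P,box(P,.48,.64,.05,.4,.075,.083)))
for y in (.31,.265,.22,.175,.13):
    S=box(P,.535,.575,y-.015,y+.015,.1,.15);print(y,S.sum(),P[S].mean(0) if S.sum() else '')
E
```

```text
time: 7.18
tool_pos: [0.4137, 0.2149, 0.2718]
tool_rot: [0.001, 0.707, 0.707, 0.001]
contact_force: [-0.1, -0.2, -3.9]
gripper_width: 0.148
grasp_force: 60.5
hood (1896, array([417.8, 159.9]), array([ 95.6, 118.4]), 0.0, array([0.4132, 0.1519, 0.2533]))
blk (3909, array([555.2, 220. ]), array([124.4, 300.2]), 0.1, array([0.5536, 0.2166, 0.0791]))
0.31 52 [0.5508 0.3075 0.1256]
0.265 54 [0.5508 0.2625 0.1255]
0.22 0 
0.175 0 
0.13 42 [0.5511 0.1285 0.1277]
```

View pics/t2.png

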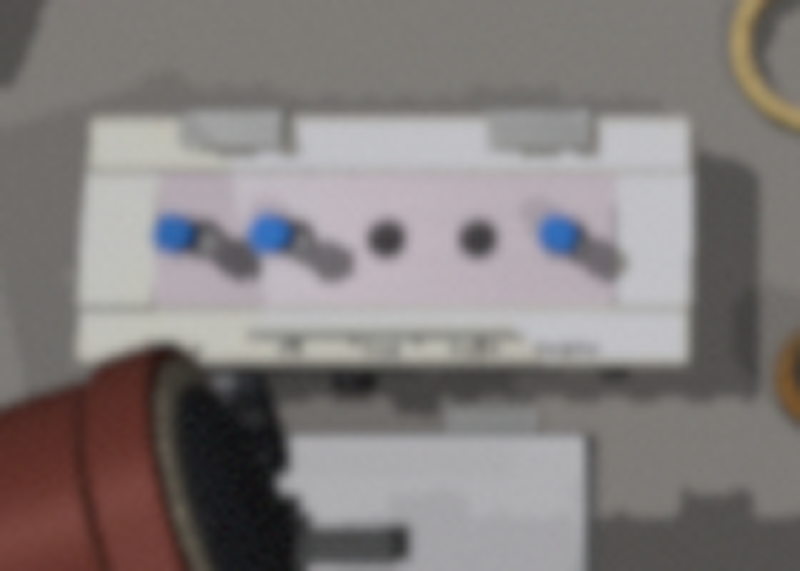

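```bash
python3 -m handwheel '[[[0,0,-0.03,0,0,0],[0,0,-0.035,0,0,0],[0,0,-0.035,0,0,0],[0,0,-0.035,0,0,0],[0,0,-0.03,0,0,0],[0,0,-0.018,0,0,0],[0,0,-0.004,0,0,0],[0,0,-0.003,0,0,0],[0,0,0,0,0,0],[0,0,0,0,0,0]]]'
```

```text
time: 8.07
tool_pos: [0.4151, 0.2152, 0.0826]
tool_rot: [0.001, 0.707, 0.707, 0.002]
contact_force: [0.0, 1.0, -3.5]
gripper_width: 0.149
grasp_force: 60.5
```

```bash
python3 -m handwheel '[[[0,0,-0.002,0,0,0],[0,0,-0.002,0,0,0],[0,0,-0.002,0,0,0],[0,0,0,0,0,0]]]'
```

```text
time: 8.4
tool_pos: [0.4132, 0.2148, 0.0748]
tool_rot: [0.001, 0.707, 0.707, 0.001]
contact_force: [-0.5, -0.6, -2.7]
gripper_width: 0.149
grasp_force: 60.5
```

```bash
python3 -m handwheel '[[[0,0,-0.002,0,0,0],[0,0,-0.0015,0,0,0],[0,0,0,0,0,0]]]'; python3 -m handwheel '[[[0,0,-0.001,0,0,0],[0,0,0,0,0,0],[0,0,0,0,0,0]]]'
```

```text
time: 8.65
tool_pos: [0.4146, 0.215, 0.0729]
tool_rot: [0.001, 0.707, 0.707, 0.002]
contact_force: [0.2, -1.2, 4.2]
gripper_width: 0.15
grasp_force: 61.7
time: 8.9
tool_pos: [0.415, 0.215, 0.0726]
tool_rot: [0.002, 0.707, 0.707, 0.002]
contact_force: [-0.5, -1.9, 6.6]
gripper_width: 0.148
grasp_force: 62.1
```

```bash
python3 -m handwheel '[[[0,0,0,0,0,0],[0,0,0,0,0,0],[0,0,0,0,0,0],[0,0,0,0,0,0],[0,0,0,0,0,0],[0,0,0.01,0,0,0],[0,0,0.03,0,0,0],[0,0,0.04,0,0,0],[0,0,0.04,0,0,0],[0,0,0.03,0,0,0],[0.03,0.02,0,0,0,0],[0.04,0.025,0,0,0,0],[0.04,0.025,0,0,0,0],[0.03,0.024,0,0,0,0],[0,0,0,0,0,0]]]' 0.6
python3 - <<'E'
from h import *
im,d=grab_frame('top');P=cloud('top',d)
print('hood',rect(P,box(P,.3,.5,.05,.4,.045,.07)))
im,d=grab_frame('side');P=cloud('side',d)
print('hood side',rect(P,box(P,.3,.5,.05,.4,.045,.07)))
E
```

```text
time: 10.15
tool_pos: [0.5474, 0.3055, 0.218]
tool_rot: [0.0, 0.707, 0.707, 0.0]
contact_force: [-0.9, -0.3, -1.1]
gripper_width: 0.599
grasp_force: 0.0
hood (2521, array([433. , 206.3]), array([123. , 271.1]), 0.06, array([0.4155, 0.2193, 0.0572]))
hood side (4298, array([435.9, 223.8]), array([295.8, 126.4]), 89.7, array([0.4263, 0.2418, 0.0571]))
```

```bash
python3 -m handwheel '[[[0.0066,0.004,-0.02,0,0,0],[0,0,-0.03,0,0,0],[0,0,-0.03,0,0,0],[0,0,-0.02,0,0,0],[0,0,-0.015,0,0,0],[0,0,0,0,0,0]]]'; python3 -m handwheel '[[[0,0,0,0,0,0],[0,0,0,0,0,0],[0,0,0,0,0,0],[0,0,0,0,0,0],[0,0,0,0,0,0],[0,0,0,0,0,0],[0,0,0,0,0,0]]]' 0
```

```text
time: 10.75
tool_pos: [0.5477, 0.3055, 0.102]
tool_rot: [-0.001, 0.707, 0.707, -0.002]
contact_force: [-0.2, 0.3, -0.7]
gripper_width: 0.606
grasp_force: 0.0
time: 11.33
tool_pos: [0.5534, 0.3076, 0.1084]
tool_rot: [0.002, 0.707, 0.707, 0.004]
contact_force: [5.0, -0.7, 4.6]
gripper_width: 0.217
grasp_force: 59.3
```

```bash
python3 -m handwheel '[[[0,0,0,0,0,0],[0,0,0,0,0,0],[0,0,0,0,0,0],[0,0,0,0,0,0]]]' 0.5;  python3 -m handwheel '[[[0,0,-0.003,0,0,0],[0,0,-0.003,0,0,0],[0,0,0,0,0,0],[0,0,0,0,0,0],[0,0,0,0,0,0]]]'; python3 -m handwheel '[[[0,0,0,0,0,0],[0,0,0,0,0,0],[0,0,0,0,0,0],[0,0,0,0,0,0],[0,0,0,0,0,0],[0,0,0,0,0,0],[0,0,0,0,0,0]]]' 0
```

```text
time: 11.67
tool_pos: [0.5495, 0.3068, 0.1044]
tool_rot: [-0.0, 0.707, 0.707, -0.0]
contact_force: [0.3, -1.3, -1.1]
gripper_width: 0.504
grasp_force: 0.0
time: 12.08
tool_pos: [0.5504, 0.3069, 0.099]
tool_rot: [0.001, 0.707, 0.707, 0.0]
contact_force: [-1.2, 0.1, -0.5]
gripper_width: 0.494
grasp_force: 0.0
time: 12.67
tool_pos: [0.5532, 0.307, 0.1007]
tool_rot: [0.003, 0.707, 0.707, 0.003]
contact_force: [5.7, 0.2, -0.4]
gripper_width: 0.215
grasp_force: 58.5
```

```bash
cat >> h.py <<'E'
RO=np.array([.5738,-.2594,0]);RY=np.radians(5.15)
def rackR(): c,s=np.cos(RY),np.sin(RY);return np.array([[c,-s,0],[s,c,0],[0,0,1]])
def rk(p): return RO+rackR()@np.array(p)
U=np.array([-45,0,97])/np.hypot(45,97);N=np.array([97,0,45])/np.hypot(45,97)
def tcp(i,n=0,u=0,off=.0787): return rk(np.array([.030,.09-.045*(i-1),.027])+U*(off+u)+N*n)
E
python3 -c "
from h import *
for i in(1,2,5): print(i,tcp(i),tcp(i,.03,.03),tcp(i,.03,.1))"
python3 -m handwheel '[[[0,0,0.01,0,0,0],[0,0,0.03,0,0,0],[0,0,0.04,0,0,0],[0,0,0.04,0,0,0],[0,0,0.03,0,0,0],[0,0,0,0,0,0],[0,-0.03,0,0,0,0.25],[0,-0.04,0,0,0,0.5],[0,-0.04,0,0,0,0.5],[0,-0.04,0,0,0,0.5],[0,-0.04,0,0,0,0.5],[0,-0.04,0,0,0,0.5],[0,-0.04,0,0,0,0.5],[0,-0.04,0,0,0,0.5],[0,-0.04,0,0,0,0.5],[0,-0.03,0,0,0,0.5],[0,-0.02,0,0,0,0.5],[0,0,0,0,0,0]]]'
```

```text
1 [ 0.5626 -0.17    0.0984] [ 0.5771 -0.1687  0.1382] [ 0.5478 -0.1714  0.2017]
2 [ 0.5667 -0.2149  0.0984] [ 0.5812 -0.2136  0.1382] [ 0.5518 -0.2162  0.2017]
5 [ 0.5788 -0.3493  0.0984] [ 0.5933 -0.348   0.1382] [ 0.564  -0.3507  0.2017]
time: 14.17
tool_pos: [0.5502, -0.0966, 0.249]
tool_rot: [0.001, 0.676, 0.737, 0.0]
contact_force: [-0.6, 0.0, -0.8]
gripper_width: 0.219
grasp_force: 58.8
```

```bash
python3 -m handwheel '[[[0,-0.025,0,0.45,-5,0],[0,-0.025,0,0.45,-5,0],[0,-0.025,0,0.45,-5,0],[-0.002,0,-0.02,0.45,-5,0],[0,0,-0.02,0.44,-4.9,0],[0,0,-0.005,0,0,0],[0,0,0,0,0,0],[0,0,0,0,0,0],[0,0,0,0,0,0]]]'
python3 - <<'E'
from h import *
s=state();print(s['tool_pos'],s['tool_rot'])
for c in('top','side'):
    im,d=grab_frame(c);np.save(f'pics/{c}3d.npy',d);cv2.imwrite(f'pics/{c}3.png',im)
    p=proj(c,s['tool_pos']).astype(int);print(c,p)
    for t in('sample_1_cap','sample_1_tip'):
        print(t,[(np.round(q['position'],1).tolist(),round(q['conf'],2)) for q in pinpoint(c,t)])
a=cv2.imread('pics/top3.png')[140:230,280:400];b=cv2.imread('pics/side3.png')[90:230,220:350]
cv2.imwrite('pics/c3.png',np.hstack([cv2.resize(a,(400,300)),cv2.resize(b,(400,300*1))]))
E
```

```text
time: 14.92
tool_pos: [0.5505, -0.1682, 0.2074]
tool_rot: [0.148, 0.657, 0.721, 0.161]
contact_force: [0.2, 0.4, -0.5]
gripper_width: 0.216
grasp_force: 58.8
[ 0.5505 -0.1682  0.2074] [0.1483 0.6572 0.7213 0.1606]
top [323 197]
sample_1_cap [([325.4, 202.3], 0.63)]
sample_1_tip [([254.1, 229.0], 0.48)]
side [303 136]
sample_1_cap [([303.6, 130.5], 0.71)]
sample_1_tip [([289.4, 156.7], 0.68)]
```

View pics/c3.png

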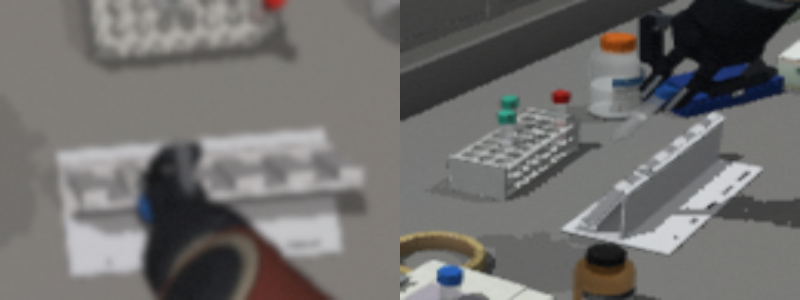

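Run:
```python
from h import *
s=state();t=s['tool_pos']-rackR()@U*.0787
print('tip exp',t,proj('side',t),proj('top',t))
print('net tip at z',atz('side',(289.4,156.7),t[2]))
d=np.load('pics/side3d.npy');P=cloud('side',d)
S=box(P,.53,.62,-.23,-.11,.12,.20);print(S.sum());v,u=np.nonzero(S)
for k in np.argsort(P[S][:,2])[::6]: print(u[k],v[k],P[v[k],u[k]])
# expected pocket from net vs my rack pose
for i,px in((1,(282.8,188.2)),(2,(288.0,179.5)),(3,(297.3,174.4))): print(i,rk([.03,.135-.045*i,.027]),atz('side',px,.027))
for i,px in((1,(307.4,190.6)),(2,(324,185.9)),(3,(340.7,186.4))): print(i,atz('top',px,.027))
```

```text
tip exp [ 0.5822 -0.1651  0.1339] [291.2612 157.6645] [316.4929 189.7605]
net tip at z [ 0.5893 -0.1668  0.1339]
101
290 156 [ 0.5845 -0.1615  0.1403]
290 154 [ 0.5827 -0.1576  0.1492]
291 153 [ 0.5776 -0.1538  0.1558]
294 152 [ 0.5714 -0.1593  0.1584]
291 151 [ 0.5785 -0.1549  0.1613]
294 151 [ 0.5694 -0.1554  0.164 ]
295 150 [ 0.5666 -0.1557  0.1679]
297 149 [ 0.5627 -0.1596  0.1704]
293 147 [ 0.5742 -0.157   0.1743]
299 147 [ 0.558  -0.1615  0.1773]
294 146 [ 0.5693 -0.1535  0.1805]
297 146 [ 0.5595 -0.1526  0.1839]
295 144 [ 0.5669 -0.1542  0.1871]
302 143 [ 0.5515 -0.1649  0.1901]
299 143 [ 0.5567 -0.1575  0.1918]
300 142 [ 0.5532 -0.1562  0.1964]
299 141 [ 0.5566 -0.1566  0.1983]
1 [ 0.5956 -0.1671  0.027 ] [ 0.6001 -0.1561  0.027 ]
2 [ 0.5996 -0.2119  0.027 ] [ 0.6118 -0.2054  0.027 ]
3 [ 0.6037 -0.2567  0.027 ] [ 0.6028 -0.247   0.027 ]
1 [ 0.5973 -0.1588  0.027 ]
2 [ 0.6119 -0.2094  0.027 ]
3 [ 0.6106 -0.26    0.027 ]
```

Run:
```python
from h import *
for c in('top','side'):
    d=np.load(f'pics/{c}0d.npy');P=cloud(c,d).reshape(-1,3)
    q=(P-RO)@rackR()
    a=(q-[.03,0,.027])@U; n=(q-[.03,0,.027])@N
    M=(abs(q[:,1])<.15)&(a>.02)&(a<.07)&(abs(n)<.03)
    b=np.arange(-.135,.136,.005)
    print(c,M.sum())
    print('\n'.join(f'{y*1000:.0f}: {np.median(n[M&(abs(q[:,1]-y)<.0025)])*1000:.1f} ({(M&(abs(q[:,1]-y)<.0025)).sum()})' for y in b if (M&(abs(q[:,1]-y)<.0025)).sum()>2))
    b2=M&(n>-3e-3); print('fin n',np.median(n[b2]),'floor',np.median(n[M&(n<-5e-3)]),'a range',a[(abs(q[:,1])<.12)&(abs(n)<.02)].max())
```

```text
top 854
-120: -4.0 (14)
-115: 1.7 (16)
-110: -1.8 (21)
-105: -1.7 (19)
-100: -3.8 (36)
-95: -8.6 (15)
-90: -10.5 (10)
-85: -9.8 (8)
-80: -2.1 (9)
-75: -1.3 (22)
-70: -2.2 (18)
-65: -0.0 (19)
-60: -3.9 (20)
-55: -5.6 (38)
-50: -8.6 (12)
-45: -8.7 (9)
-40: -10.4 (9)
-35: -5.6 (12)
-30: 2.1 (19)
-25: -3.2 (18)
-20: 0.2 (23)
-15: 0.8 (20)
-10: -5.3 (31)
-5: -8.9 (14)
0: -9.2 (14)
5: -9.5 (7)
10: -10.5 (10)
15: 0.6 (21)
20: -1.8 (18)
25: -0.1 (24)
30: 0.5 (14)
35: -5.9 (31)
40: -8.7 (12)
45: -8.8 (14)
50: -11.6 (5)
55: -7.9 (13)
60: -1.6 (22)
65: -1.7 (14)
70: 0.5 (22)
75: -3.3 (19)
80: -6.7 (26)
85: -9.0 (13)
90: -8.5 (13)
95: -9.4 (11)
100: -5.3 (14)
105: -1.4 (20)
110: 1.1 (14)
115: -1.0 (20)
120: -5.3 (31)
fin n 0.002153319416813044 floor -0.00936378806451245 a range 0.07017543297513112
side 683
-120: -16.8 (5)
-115: -9.7 (8)
-110: -20.3 (9)
-105: -7.7 (11)
-100: -4.1 (18)
-95: -14.0 (12)
-90: -17.2 (8)
-85: -19.5 (7)
-80: -17.1 (8)
-75: -9.7 (10)
-70: -11.3 (13)
-65: -11.9 (7)
-60: -12.8 (18)
-55: -3.5 (18)
-50: -11.5 (9)
-45: -16.1 (10)
-40: -18.5 (9)
-35: -21.6 (7)
-30: -7.8 (9)
-25: -17.9 (13)
-20: -11.3 (13)
-15: -15.2 (16)
-10: -1.7 (17)
-5: -14.1 (15)
0: -15.4 (7)
5: -16.8 (11)
10: -20.0 (9)
15: -9.8 (12)
20: -15.7 (16)
25: -7.4 (11)
30: -14.4 (9)
35: -4.9 (23)
40: -11.4 (15)
45: -17.4 (11)
50: -19.7 (8)
55: -15.7 (13)
60: -15.6 (9)
65: -10.3 (16)
70: -15.2 (8)
75: -12.9 (20)
80: -3.3 (26)
85: -13.1 (12)
90: -17.9 (11)
95: -17.6 (7)
100: -15.7 (15)
105: -17.2 (16)
110: -10.8 (15)
115: -13.0 (14)
120: -6.5 (62)
125: -3.8 (36)
fin n 0.0009204061494753491 floor -0.016849655686168065 a range 0.06822367202274628
```

Run:
```python
from h import *
s=state();T=s['tool_pos']
for k in range(2):
  im,d=grab_frame('side');P=cloud('side',d).reshape(-1,3)
  q=(P-T)@rackR()
  a=q@U;n=q@N;y=q[:,1]
  M=(a<-.012)&(a>-.075)&(abs(y)<.03)&(abs(n)<.03)
  C=rackR().T@(np.array(camera_info('side')['T'])[:3,3]-T);C-=U*(C@U);C/=np.linalg.norm(C)
  m=lambda A:np.median(A)
  print(M.sum(),'n,y',n[M].mean(),y[M].mean(),np.percentile(y[M],[5,25,50,75,95]),'toward cam',C@N,C[1])
```

```text
92 n,y 0.00288788767986574 0.010257443211994675 [0.0052 0.0088 0.0105 0.0123 0.0142] toward cam -0.13440611942558747 0.9909263318032046
93 n,y 0.00255760107064568 0.010292766480539934 [0.0051 0.0086 0.0107 0.0121 0.0148] toward cam -0.13440611942558747 0.9909263318032046
```

```bash
python3 -m handwheel '[[[-0.02,-0.005,0,0,0,0],[-0.018,-0.004,0,0,0,0],[0.0084,0.0008,-0.0181,0,0,0],[0.0084,0.0008,-0.0181,0,0,0],[0,0,0,0,0,0],[0,0,0,0,0,0],[0,0,0,0,0,0]]]'
python3 - <<'E'
from h import *
s=state();print(s['tool_pos'],tcp(1,.002,.079)-[.002,.003,0])
im,d=grab_frame('side');b=im[110:210,250:350];cv2.imwrite('pics/s4.png',cv2.resize(b,(600,600),interpolation=cv2.INTER_CUBIC))
E
```

```text
time: 15.9
tool_pos: [0.5275, -0.1756, 0.1688]
tool_rot: [0.147, 0.658, 0.721, 0.16]
contact_force: [-0.3, 0.6, -0.2]
gripper_width: 0.216
grasp_force: 58.8
[ 0.5275 -0.1756  0.1688] [ 0.5293 -0.1759  0.1709]
```

View pics/s4.png

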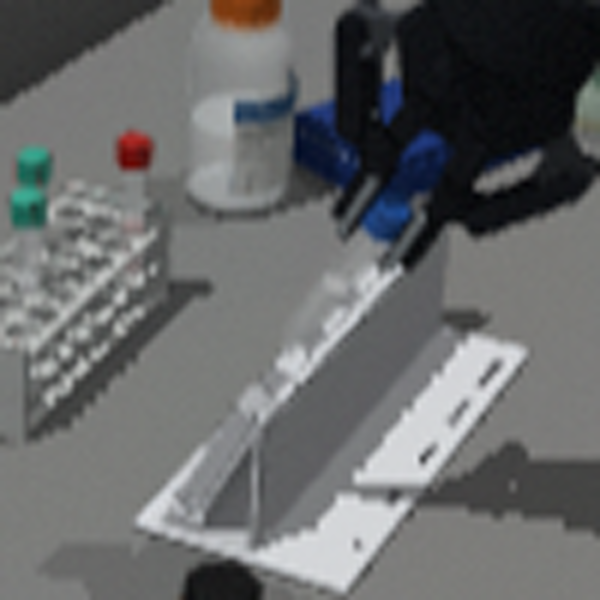

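Run:
```python
from h import *
f=lambda p:(proj('side',p)-[250,110])*6
t=state()['tool_pos']-rackR()@U*.0787
print('tip kin',t,f(t),'+(2,3)',f(t+[.002,.003,0]))
for y in (.1125,.0675,.0225,-.0225,-.0675,-.1125): print(y,'fin end top',f(rk(np.array([.03,y,.027])+U*.066+N*.0025)),'floor end',f(rk(np.array([.03,y,.027])+U*.066-N*.0085)))
print('g1 mouth axis',f(rk(np.array([.03,.09,.027])+U*.066)),'low',f(rk(np.array([.03,.09,.027]))))
im,d=grab_frame('top');cv2.imwrite('pics/t5.png',cv2.resize(im[160:240,290:400],(800,582),interpolation=cv2.INTER_CUBIC))
g=lambda p:(proj('top',p)-[290,160])*800/110
print('top: tip',g(t),'mouth',g(rk(np.array([.03,.09,.027])+U*.066)),'low',g(rk([.03,.09,.027])))
```

```text
tip kin [ 0.5607 -0.1728  0.098 ] [290.787  357.3479] +(2,3) [284.     358.8239]
0.1125 fin end top [248.6421 394.3122] floor end [267.1765 408.1431]
0.0675 fin end top [288.5832 350.77  ] floor end [306.6673 364.1803]
0.0225 fin end top [326.4431 309.4966] floor end [344.0981 322.5107]
-0.0225 fin end top [362.3804 270.3192] floor end [379.6259 282.9597]
-0.0675 fin end top [396.5378 233.0822] floor end [413.3922 245.3695]
-0.1125 fin end top [429.0444 197.6447] floor end [445.525  209.5979]
g1 mouth axis [273.0402 375.338 ] low [215.9937 461.8198]
top: tip [196.1233 287.0532] mouth [181.7635 272.5128] low [146.5813 226.7114]
```

View pics/t5.png

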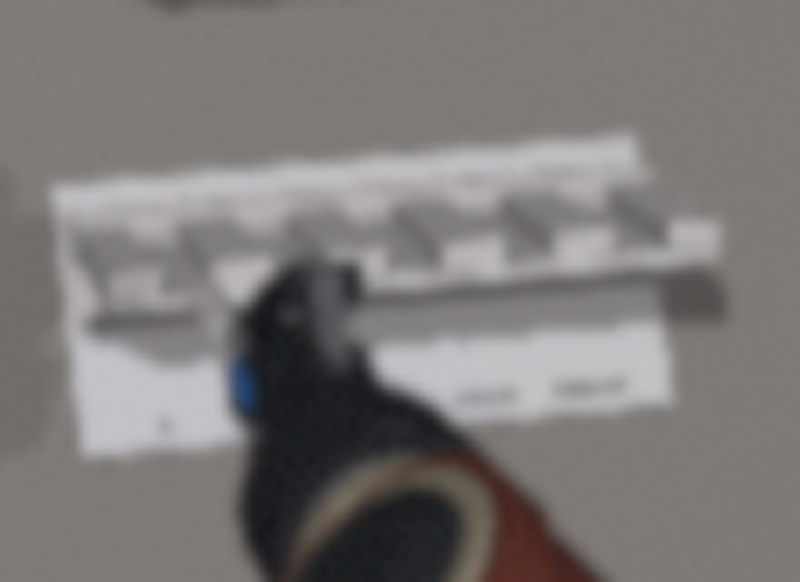

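```bash
python3 -m handwheel '[[[0.0063,0.0006,-0.0136,0,0,0],[0.0063,0.0006,-0.0136,0,0,0],[0,0,0,0,0,0],[0,0,0,0,0,0]]]'; python3 -m handwheel '[[[0.0063,0.0006,-0.0136,0,0,0],[0.0063,0.0006,-0.0136,0,0,0],[0,0,0,0,0,0],[0,0,0,0,0,0],[0,0,0,0,0,0]]]'
python3 - <<'E'
from h import *
s=state();T=s['tool_pos'];print(T,'target',tcp(1,.002,.017)-[.002,.003,0]);
im,d=grab_frame('side');b=im[110:210,250:350];cv2.imwrite('pics/s6.png',cv2.resize(b,(600,600),interpolation=cv2.INTER_CUBIC))
P=cloud('side',d).reshape(-1,3);q=(P-T)@rackR();a=q@U;n=q@N;y=q[:,1]
M=(a<-.012)&(a>-.035)&(abs(y)<.03)&(abs(n)<.03);print(M.sum(),n[M].mean(),y[M].mean())
im,d=grab_frame('top');cv2.imwrite('pics/t6.png',im)
E
```

```text
time: 16.33
tool_pos: [0.54, -0.1742, 0.1413]
tool_rot: [0.147, 0.658, 0.721, 0.16]
contact_force: [0.2, 0.1, 0.7]
gripper_width: 0.216
grasp_force: 59.0
time: 16.75
tool_pos: [0.5527, -0.1733, 0.115]
tool_rot: [0.147, 0.658, 0.721, 0.16]
contact_force: [0.0, 0.4, -0.2]
gripper_width: 0.218
grasp_force: 59.1
[ 0.5527 -0.1733  0.115 ] target [ 0.5553 -0.1735  0.1147]
67 -0.0013647615888036154 0.009683762672273149
```

View pics/s6.png

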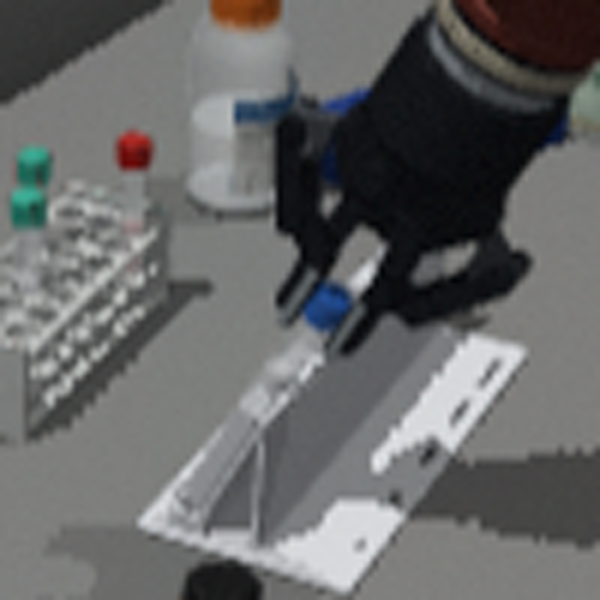

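```bash
python3 -m handwheel '[[[0.0042,0.0004,-0.009,0,0,0],[0.0017,0,-0.0036,0,0,0],[0,0,0,0,0,0],[0,0,0,0,0,0]]]'; python3 -m handwheel '[[[0.0008,0,-0.0018,0,0,0],[0,0,0,0,0,0],[0,0,0,0,0,0],[0,0,0,0,0,0]]]'
```

```text
time: 17.18
tool_pos: [0.5587, -0.1728, 0.101]
tool_rot: [0.147, 0.658, 0.721, 0.16]
contact_force: [4.0, -0.4, -0.2]
gripper_width: 0.219
grasp_force: 59.8
time: 17.52
tool_pos: [0.5593, -0.1727, 0.0994]
tool_rot: [0.147, 0.658, 0.721, 0.16]
contact_force: [3.7, -0.3, 0.2]
gripper_width: 0.214
grasp_force: 59.7
```

```bash
python3 -m handwheel '[[[0,0,0,0,0,0],[0,0,0,0,0,0],[0,0,0,0,0,0],[0,0,0,0,0,0],[0,0,0,0,0,0]]]' 0.5; python3 -m handwheel '[[[-0.0042,-0.0004,0.009,0,0,0],[-0.0084,-0.0008,0.0181,0,0,0],[-0.0126,-0.001,0.0272,0,0,0],[-0.0126,-0.001,0.0272,0,0,0],[0,0.02,0.02,0,0,0],[0,0.04,0.02,0,6.2,0],[0,0.04,0.01,-0.55,6.2,0],[0,0.04,0,-0.55,6.2,0],[0,0.04,0,-1.1,6.3,0],[0,0.04,0,0,0,-0.5],[0,0.04,0,0,0,-1],[0,0.04,0,0,0,-1],[0,0.04,0,0,0,-1],[0,0.04,0,0,0,-1],[0,0.04,0,0,0,-0.6],[0,0.02,0,0,0,0],[0,0,0,0,0,0]]]'
python3 - <<'E'
from h import *
for c in('side','top'):
    im,d=grab_frame(c);cv2.imwrite(f'pics/{c}7.png',im);np.save(f'pics/{c}7d.npy',d)
    for t in('sample_1_cap','sample_1_tip'):
        print(c,t,[(np.round(q['position'],1).tolist(),round(q['conf'],2)) for q in pinpoint(c,t)])
print('exp cap side',[proj('side',rk([-.0154,.09-.045*i,.1243])) for i in (0,1)],'top',[proj('top',rk([-.0154,.09-.045*i,.1243])) for i in (0,1)])
P=cloud('top',d)
m=masks_of('top','rack');M=m[0]['region']&(d>0);print('rackbase',rect(P,M&(P[...,2]>.002)&(P[...,2]<.02)))
q=(P-RO)@rackR();S=(q[...,2]>.105)&(q[...,2]<.15)&(abs(q[...,1])<.14)&(abs(q[...,0])<.06);print('cap pts',S.sum(),q[S].mean(0),np.percentile(q[S],[5,95],axis=0))
cv2.imwrite('pics/c7.png',cv2.resize(im[160:240,290:400],(800,582),interpolation=cv2.INTER_CUBIC))
E
```

```text
time: 17.93
tool_pos: [0.5588, -0.1725, 0.0988]
tool_rot: [0.146, 0.658, 0.721, 0.16]
contact_force: [0.4, 0.1, 0.5]
gripper_width: 0.499
grasp_force: 0.0
time: 19.35
tool_pos: [0.5206, 0.265, 0.23]
tool_rot: [0.0, 0.706, 0.708, 0.001]
contact_force: [0.3, -0.1, 0.5]
gripper_width: 0.502
grasp_force: 0.0
side sample_1_cap [([298.9, 163.1], 0.61), ([306.5, 181.6], 0.56)]
side sample_1_tip [([283.0, 187.3], 0.56)]
top sample_1_cap [([315.1, 205.3], 0.6)]
top sample_1_tip [([313.9, 192.0], 0.67), ([325.4, 190.7], 0.41)]
exp cap side [array([301.9261, 162.9766]), array([308.3754, 155.9813])] top [array([318.3611, 201.9362]), array([334.7673, 200.5181])]
rackbase (1630, array([ 568.8, -260.5]), array([117.3, 253.4]), 6.18, array([ 0.5548, -0.2593,  0.0052]))
cap pts 54 [-0.0171  0.0923  0.1203] [[-0.0263  0.0846  0.1085]
 [-0.006   0.0997  0.1255]]
```

View pics/c7.png

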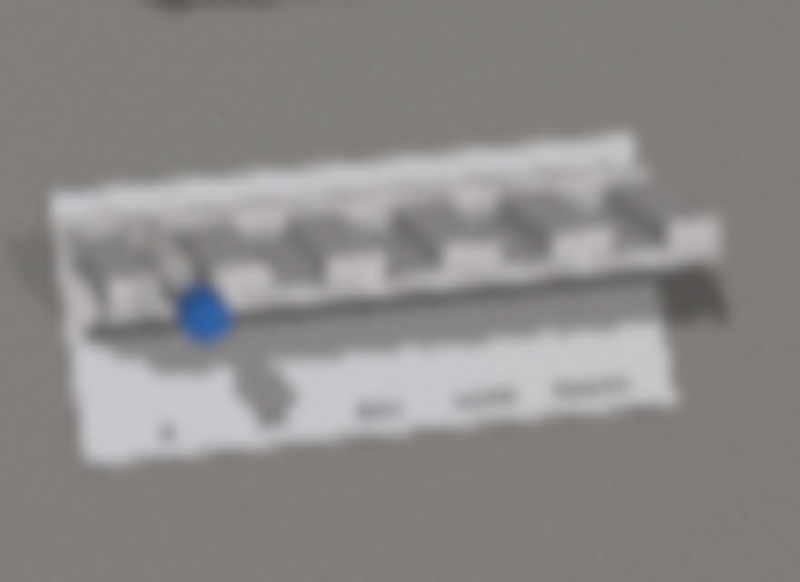

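```bash
cat >> h.py <<'E'
from scipy.optimize import least_squares
def fitrack(P,x0=None,skip=()):
    """fit rack x,y,yaw to groove/fin profile seen by the top camera"""
    P=P.reshape(-1,3);P=P[(P[:,2]>.03)&(P[:,2]<.095)&(abs(P[:,0]-.58)<.12)&(abs(P[:,1]+.26)<.2)]
    def res(v,full=False):
        c,s=np.cos(v[2]),np.sin(v[2]);q=(P-[v[0],v[1],0])@np.array([[c,-s,0],[s,c,0],[0,0,1]])
        r=q-[.03,0,.027];a=r@U;n=r@N;y=q[:,1]
        M=(abs(y)<.11)&(a>.015)&(a<.06)&(abs(n)<.02)
        for g in skip: M&=abs(y-(.135-.045*g))>.013
        d=np.min([abs(y-(.135-.045*g)) for g in range(1,6)],axis=0)
        m=-.0085+.011/(1+np.exp(-(d-.0105)/.0012))
        return np.where(M,np.clip(n-m,-.008,.008),.008)
    best=None
    for dx in(-.006,0,.006):
        for dy in(-.008,-.004,0,.004,.008):
            for dw in(-.015,0,.015):
                v=np.array(x0 if x0 is not None else [RO[0],RO[1],RY])+[dx,dy,dw]
                c=np.sum(res(v)**2)
                if best is None or c<best[0]:best=(c,v)
    from scipy.optimize import minimize
    o=minimize(lambda v:np.sum(res(v*[.01,.01,.02])**2)*1e4,best[1]/[.01,.01,.02],method='Nelder-Mead',options=dict(initial_simplex=best[1]/[.01,.01,.02]+np.vstack([np.zeros(3),np.eye(3)*.3])))
    return o.x*[.01,.01,.02],o.fun,len(P)
E
python3 - <<'E'
from h import *
for f in('top0d','top7d'):
    v,c,n=fitrack(cloud('top',np.load(f'pics/{f}.npy')),skip=(1,));print(f,v[:2],np.degrees(v[2]),c,n)
E
python3 -m handwheel '[[[0.033,0,0,0,0,0],[0,0,-0.03,0,0,0],[0,0,-0.035,0,0,0],[0,0,-0.03,0,0,0],[0,0,-0.02,0,0,0],[0,0,-0.014,0,0,0],[0,0,0,0,0,0],[0,0,0,0,0,0],[0,0,0,0,0,0]]]'
```

```text
top0d [ 0.574  -0.2598] 5.513300741365815 475.66496228475535 1047
top7d [ 0.5721 -0.2597] 6.175995969557979 463.26516765152405 1030
time: 20.45
tool_pos: [0.5558, 0.2615, 0.1025]
tool_rot: [0.001, 0.708, 0.707, 0.002]
contact_force: [0.1, 1.2, -0.6]
gripper_width: 0.502
grasp_force: 0.0
```

```bash
python3 -m handwheel '[[[-0.002,0.003,-0.001,0,0,0],[0,0,0,0,0,0],[0,0,0,0,0,0]]]';python3 -m handwheel '[[[0,0,0,0,0,0],[0,0,0,0,0,0],[0,0,0,0,0,0],[0,0,0,0,0,0],[0,0,0,0,0,0],[0,0,0,0,0,0],[0,0,0,0,0,0]]]' 0
```

```text
time: 20.7
tool_pos: [0.553, 0.2649, 0.1008]
tool_rot: [0.001, 0.707, 0.707, 0.002]
contact_force: [0.3, 0.1, -0.8]
gripper_width: 0.499
grasp_force: 0.0
time: 21.28
tool_pos: [0.5539, 0.2646, 0.1005]
tool_rot: [0.002, 0.708, 0.707, 0.002]
contact_force: [5.4, 0.5, 3.4]
gripper_width: 0.216
grasp_force: 59.2
```

```bash
sed -i 's/^RO=.*/RO=np.array([.5721,-.2597,0]);RY=np.radians(6.17)/' h.py; python3 -m handwheel '[[[0,0,0.01,0,0,0],[0,0,0.03,0,0,0],[0,0,0.04,0,0,0],[0,0,0.04,0,0,0],[0,0,0.03,0,0,0],[0,-0.02,0,0,0,0],[0,-0.04,0,0,0,0.6],[0,-0.04,0,0,0,0.6],[0,-0.04,0,0,0,0.6],[0,-0.04,0,0,0,0.6],[0,-0.04,0,0,0,0.6],[0,-0.04,0,0,0,0.6],[0,-0.04,0,0,0,0.6],[0,-0.04,0,0,0,0.6],[0,-0.04,0,0,0,0.6],[0,-0.04,0,0,0,0.6],[0,-0.04,0,0,0,0.2],[0,-0.03,0,0,0,0],[0,0,0,0,0,0]]]'; python3 -m handwheel '[[[0,-0.005,0,0.54,-5,0],[0,0,0,0.54,-5,0],[0,0,0,0.54,-5,0],[0,0,0,0.54,-5,0],[0,0,0,0.54,-4.8,0],[0,0,0,0,0,0],[0,0,0,0,0,0]]]'
python3 - <<'E'
from h import *
D=np.array([.0015,0,0]);T=state()['tool_pos'];R=rackR()
for u in(.13,.077,.018,.001): print(u,tcp(2,.002,u,.0785)-D, tcp(2,.002,u,.0785)-D-T)
print(-R@U)
import scipy.spatial.transform as t
q=np.array(state()['tool_rot']);z=t.Rotation.from_quat(q[[1,2,3,0]]);print('tool z',z.apply([0,0,1]),'yaxis',z.apply([0,1,0]),'want y',R@N)
E
```

```text
time: 22.87
tool_pos: [0.5506, -0.2297, 0.2477]
tool_rot: [-0.001, 0.67, 0.742, -0.0]
contact_force: [0.2, 0.7, 0.5]
gripper_width: 0.218
grasp_force: 59.2
time: 23.45
tool_pos: [0.551, -0.2295, 0.2477]
tool_rot: [0.142, 0.653, 0.726, 0.161]
contact_force: [-0.0, -0.3, -0.6]
gripper_width: 0.218
grasp_force: 59.2
0.13 [ 0.5102 -0.221   0.217 ] [-0.0409  0.0085 -0.0307]
0.077 [ 0.5323 -0.2186  0.1689] [-0.0187  0.0109 -0.0788]
0.018 [ 0.557  -0.2159  0.1154] [ 0.006   0.0136 -0.1323]
0.001 [ 0.5641 -0.2151  0.1   ] [ 0.0131  0.0144 -0.1477]
[ 0.4184  0.0452 -0.9071]
tool z [ 0.4171  0.048  -0.9076] yaxis [0.9026 0.0955 0.4198] want y [0.9019 0.0975 0.4208]
```

```bash
python3 -m handwheel '[[[-0.0205,0.0045,-0.01,0,0,0],[-0.0205,0.004,-0.02,0,0,0],[0.011,0.0012,-0.024,0,0,0],[0.011,0.0012,-0.024,0,0,0],[0,0,0,0,0,0],[0,0,0,0,0,0],[0,0,0,0,0,0]]]'
python3 - <<'E'
from h import *
D=np.array([.0015,0,0]);T=state()['tool_pos'];R=rackR()
for u in(.077,.018): print(u, tcp(2,.002,u,.0785)-D-T)
for k in range(2):
  im,d=grab_frame('side');P=cloud('side',d).reshape(-1,3)
  q=(P-T)@R;a=q@U;n=q@N;y=q[:,1]
  M=(a<-.012)&(a>-.055)&(abs(y)<.03)&(abs(n)<.03);print(M.sum(),n[M].mean(),y[M].mean())
im,d=grab_frame('top')
v,c,n=fitrack(cloud('top',d),skip=(1,2));print(v[:2],np.degrees(v[2]))
E
```

```text
time: 24.03
tool_pos: [0.5343, -0.2197, 0.1728]
tool_rot: [0.145, 0.652, 0.727, 0.162]
contact_force: [0.6, -0.8, 0.1]
gripper_width: 0.216
grasp_force: 59.0
0.077 [-0.002   0.0011 -0.0039]
0.018 [ 0.0227  0.0038 -0.0574]
67 0.002229642343923995 0.008317215158637857
71 0.0027303130551181764 0.007413927001848968
[ 0.5726 -0.2598] 5.774880751880108
```

```bash
python3 -m handwheel '[[[-0.002,0.001,-0.003,0,0,0],[0.0082,0.001,-0.018,0,0,0],[0.0082,0.001,-0.018,0,0,0],[0,0,0,0,0,0],[0,0,0,0,0,0]]]'; python3 -m handwheel '[[[0.0082,0.001,-0.018,0,0,0],[0,0,0,0,0,0],[0,0,0,0,0,0],[0,0,0,0,0,0]]]'
python3 - <<'E'
from h import *
D=np.array([.0015,0,0]);T=state()['tool_pos']
for u in(.018,.001): print(u, tcp(2,.002,u,.0785)-D-T)
E
```

```text
time: 24.6
tool_pos: [0.5475, -0.2164, 0.1321]
tool_rot: [0.144, 0.652, 0.726, 0.161]
contact_force: [0.3, 0.4, -0.1]
gripper_width: 0.218
grasp_force: 59.2
time: 24.93
tool_pos: [0.556, -0.216, 0.1156]
tool_rot: [0.145, 0.652, 0.726, 0.161]
contact_force: [-0.7, -0.1, -0.1]
gripper_width: 0.218
grasp_force: 59.2
0.018 [ 0.0011  0.0001 -0.0002]
0.001 [ 0.0082  0.0009 -0.0156]
```

```bash
python3 -m handwheel '[[[0.0046,0.0005,-0.009,0,0,0],[0.0024,0.0002,-0.005,0,0,0],[0,0,0,0,0,0],[0,0,0,0,0,0],[0,0,0,0,0,0]]]'; python3 -m handwheel '[[[0.0004,0,-0.0012,0,0,0],[0,0,0,0,0,0],[0,0,0,0,0,0]]]'
```

```text
time: 25.35
tool_pos: [0.5632, -0.2149, 0.1005]
tool_rot: [0.145, 0.652, 0.726, 0.162]
contact_force: [1.6, 0.0, -0.0]
gripper_width: 0.219
grasp_force: 59.6
time: 25.6
tool_pos: [0.5637, -0.2151, 0.0996]
tool_rot: [0.145, 0.652, 0.726, 0.162]
contact_force: [1.8, 0.7, 0.8]
gripper_width: 0.213
grasp_force: 59.6
```

Release, retract, return to the block above tube 5, and check.

```bash
python3 -m handwheel '[[[0,0,0,0,0,0],[0,0,0,0,0,0],[0,0,0,0,0,0],[0,0,0,0,0,0],[0,0,0,0,0,0]]]' 0.5; python3 -m handwheel '[[[-0.0042,-0.0004,0.009,0,0,0],[-0.0084,-0.0008,0.0181,0,0,0],[-0.0126,-0.001,0.0272,0,0,0],[-0.0126,-0.001,0.0272,0,0,0],[0,0.01,0.025,-0.67,6.2,0],[0.005,0.03,0.02,-0.67,6.2,0],[0.005,0.04,0.005,-0.67,6.2,0],[0.005,0.04,0,-0.67,6.2,0],[0.005,0.04,0,0,0,-1],[0.005,0.04,0,0,0,-1],[0.005,0.04,0,0,0,-1],[0.005,0.04,0,0,0,-1],[0,0.04,0,0,0,-1],[0,0.03,0,0,0,-1],[0,0.01,0,0,0,0],[0,0,0,0,0,0],[0,0,0,0,0,0]]]'
python3 - <<'E'
from h import *
im,d=grab_frame('top');P=cloud('top',d)
v,c,n=fitrack(P,skip=(1,2));print(v[:2],np.degrees(v[2]))
q=(P-RO)@rackR()
for y in(.09,.045):
    S=(q[...,2]>.105)&(q[...,2]<.15)&(abs(q[...,1]-y)<.02)&(abs(q[...,0])<.06);print('cap pts',S.sum(),q[S].mean(0))
S=box(P,.53,.58,.11,.15,.1,.15);print('t5',S.sum(),P[S].mean(0) if S.any() else '');S=box(P,.3,.46,.05,.4,.05,.07);print('hood',rect(P,S))
print('side',[(np.round(q['position'],1).tolist(),round(q['conf'],2)) for q in (grab_frame('side'),pinpoint('side','sample_1_cap'))[1]])
cv2.imwrite('pics/c8.png',cv2.resize(im[160:240,290:400],(800,582),interpolation=cv2.INTER_CUBIC))
E
```

```text
time: 26.02
tool_pos: [0.5631, -0.2149, 0.0989]
tool_rot: [0.144, 0.652, 0.726, 0.161]
contact_force: [-0.4, -0.1, 0.5]
gripper_width: 0.501
grasp_force: 0.0
time: 27.43
tool_pos: [0.5605, 0.1413, 0.231]
tool_rot: [0.001, 0.706, 0.708, 0.001]
contact_force: [-0.1, 0.7, 0.0]
gripper_width: 0.502
grasp_force: 0.0
[ 0.5721 -0.2601] 6.590078968898798
cap pts 54 [-0.0146  0.0929  0.1202]
cap pts 53 [-0.0143  0.0472  0.1206]
t5 0 
hood (196, array([413.4, 221.1]), array([240.3,  83.4]), 89.98, array([0.3977, 0.1547, 0.057 ]))
side [([299.6, 166.2], 0.54)]
```

View pics/c8.png

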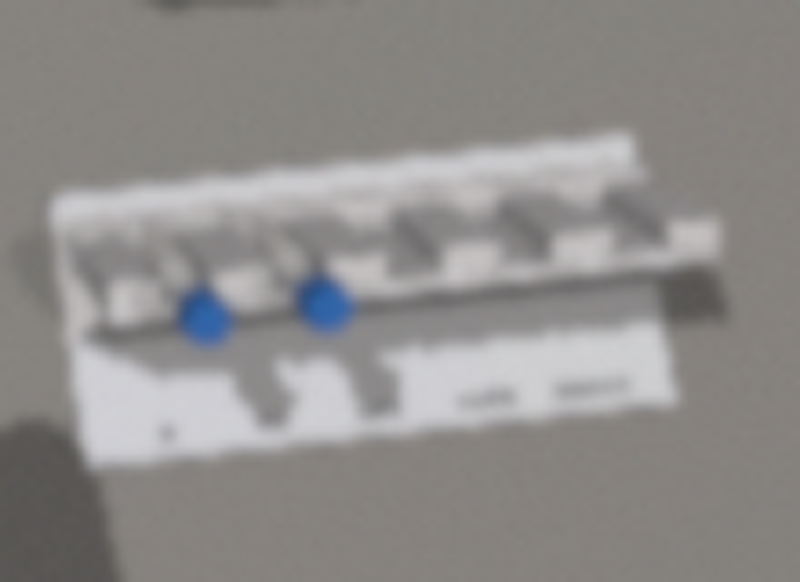

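```bash
sed -i 's/^RO=.*/RO=np.array([.5721,-.2600,0]);RY=np.radians(6.45)/' h.py; python3 -m handwheel '[[[-0.006,-0.011,0,0,0,0],[0,0,-0.03,0,0,0],[0,0,-0.035,0,0,0],[0,0,-0.03,0,0,0],[0,0,-0.02,0,0,0],[0,0,-0.0145,0,0,0],[0,0,0,0,0,0],[0,0,0,0,0,0],[0,0,0,0,0,0]]]'
```

```text
time: 28.33
tool_pos: [0.5555, 0.13, 0.1027]
tool_rot: [0.001, 0.707, 0.708, 0.002]
contact_force: [0.7, -0.4, 0.2]
gripper_width: 0.501
grasp_force: 0.0
```

```bash
python3 -m handwheel '[[[-0.0015,0,-0.002,0,0,0],[0,0,0,0,0,0],[0,0,0,0,0,0]]]';python3 -m handwheel '[[[0,0,0,0,0,0],[0,0,0,0,0,0],[0,0,0,0,0,0],[0,0,0,0,0,0],[0,0,0,0,0,0],[0,0,0,0,0,0],[0,0,0,0,0,0]]]' 0; python3 -m handwheel '[[[0,0,0.01,0,0,0],[0,0,0.03,0,0,0],[0,0,0.04,0,0,0],[0,0,0.04,0,0,0],[0,0,0.03,0,0,0],[0,-0.02,0,0,0,0],[0,-0.04,0,0,0,0.6],[0,-0.04,0,0,0,0.6],[0,-0.04,0,0,0,0.6],[0,-0.04,0,0,0,0.6],[0,-0.04,0,0,0,0.6],[0,-0.04,0,0,0,0.6],[0,-0.04,0,0,0,0.6],[0,-0.04,0,0,0,0.6],[0,-0.04,0,0,0,0.6],[0,-0.04,0,0,0,0.6],[0,-0.04,0,0,0,0.4],[0,-0.03,0,0,0,0],[0,0,0,0,0,0]]]'; python3 -m handwheel '[[[-0.015,0,-0.005,0.55,-5,0],[-0.015,0,-0.005,0.55,-5,0],[0,0,-0.005,0.55,-5,0],[0,0,-0.005,0.55,-5,0],[0,0,-0.005,0.54,-4.8,0],[0,0,0,0,0,0],[0,0,0,0,0,0]]]'
python3 - <<'E'
from h import *
D=np.array([.0015,0,0]);T=state()['tool_pos'];R=rackR()
for u in(.13,.077,.018,.001): print(u,tcp(5,.002,u,.0785)-D, tcp(5,.002,u,.0785)-D-T)
import scipy.spatial.transform as t
q=np.array(state()['tool_rot']);z=t.Rotation.from_quat(q[[1,2,3,0]]);print('tool z',z.apply([0,0,1]),-R@U,'yaxis',z.apply([0,1,0]),'want y',R@N)
E
```

```text
time: 28.58
tool_pos: [0.5536, 0.1308, 0.1003]
tool_rot: [0.001, 0.706, 0.708, 0.001]
contact_force: [0.6, -0.6, -0.1]
gripper_width: 0.5
grasp_force: 0.0
time: 29.17
tool_pos: [0.5544, 0.1309, 0.1002]
tool_rot: [0.002, 0.706, 0.708, 0.002]
contact_force: [5.8, -0.1, 2.7]
gripper_width: 0.215
grasp_force: 59.4
time: 30.75
tool_pos: [0.5508, -0.3634, 0.2468]
tool_rot: [-0.002, 0.668, 0.745, -0.0]
contact_force: [-0.3, -0.4, -0.3]
gripper_width: 0.215
grasp_force: 59.4
time: 31.33
tool_pos: [0.5216, -0.3577, 0.222]
tool_rot: [0.142, 0.651, 0.728, 0.161]
contact_force: [-0.3, 0.5, -0.4]
gripper_width: 0.219
grasp_force: 59.4
0.13 [ 0.5251 -0.3557  0.217 ] [ 0.0036  0.002  -0.005 ]
0.077 [ 0.5473 -0.3532  0.1689] [ 0.0257  0.0045 -0.0531]
0.018 [ 0.572  -0.3504  0.1154] [ 0.0504  0.0073 -0.1066]
0.001 [ 0.5791 -0.3496  0.1   ] [ 0.0575  0.0081 -0.122 ]
tool z [ 0.4167  0.0503 -0.9076] [ 0.4182  0.0473 -0.9071] yaxis [0.902  0.1015 0.4197] want y [0.9014 0.1019 0.4208]
```

```bash
python3 -m handwheel '[[[0.0037,0.003,-0.005,0,0,0],[0.011,0.0012,-0.024,0,0,0],[0.011,0.0012,-0.024,0,0,0],[0,0,0,0,0,0],[0,0,0,0,0,0],[0,0,0,0,0,0]]]'
python3 - <<'E'
from h import *
D=np.array([.0015,-.001,0]);T=state()['tool_pos'];R=rackR()
for u in(.077,.018): print(u, tcp(5,.002,u,.0785)-D-T)
im,d=grab_frame('side');P=cloud('side',d).reshape(-1,3)
q=(P-T)@R;a=q@U;n=q@N;y=q[:,1]
M=(a<-.012)&(a>-.055)&(abs(y)<.03)&(abs(n)<.03);print(M.sum(),n[M].mean(),y[M].mean())
im,d=grab_frame('top')
v,c,n=fitrack(cloud('top',d),skip=(1,2,5));print(v[:2],np.degrees(v[2]))
E
```

```text
time: 31.83
tool_pos: [0.5498, -0.3538, 0.1725]
tool_rot: [0.145, 0.649, 0.729, 0.161]
contact_force: [-0.4, -0.2, -0.5]
gripper_width: 0.214
grasp_force: 59.3
0.077 [-0.0025  0.0016 -0.0036]
0.018 [ 0.0222  0.0043 -0.0571]
61 0.0026090503202743174 0.0064929466362224865
[ 0.5719 -0.26  ] 6.354922255580261
```

```bash
python3 -m handwheel '[[[-0.0022,0.0015,-0.003,0,0,0],[0.0082,0.001,-0.018,0,0,0],[0.0082,0.001,-0.018,0,0,0],[0,0,0,0,0,0],[0,0,0,0,0,0]]]'; python3 -m handwheel '[[[0.0082,0.001,-0.018,0,0,0],[0,0,0,0,0,0],[0,0,0,0,0,0],[0,0,0,0,0,0]]]'
python3 - <<'E'
from h import *
D=np.array([.0015,-.001,0]);T=state()['tool_pos']
for u in(.018,.001): print(u, tcp(5,.002,u,.0785)-D-T)
E
```

```text
time: 32.35
tool_pos: [0.5626, -0.35, 0.1319]
tool_rot: [0.144, 0.65, 0.729, 0.161]
contact_force: [-0.1, 0.1, 0.9]
gripper_width: 0.214
grasp_force: 59.4
time: 32.68
tool_pos: [0.5712, -0.3498, 0.1156]
tool_rot: [0.145, 0.65, 0.729, 0.161]
contact_force: [-0.1, 0.7, 0.1]
gripper_width: 0.215
grasp_force: 59.4
0.018 [ 0.0008  0.0004 -0.0002]
0.001 [ 0.0079  0.0012 -0.0156]
```

```bash
python3 -m handwheel '[[[0.0046,0.0006,-0.009,0,0,0],[0.0024,0.0002,-0.005,0,0,0],[0,0,0,0,0,0],[0,0,0,0,0,0],[0,0,0,0,0,0]]]'; python3 -m handwheel '[[[0.0004,0,-0.0012,0,0,0],[0,0,0,0,0,0],[0,0,0,0,0,0]]]'; python3 -m handwheel '[[[0,0,0,0,0,0],[0,0,0,0,0,0],[0,0,0,0,0,0],[0,0,0,0,0,0],[0,0,0,0,0,0]]]' 0.5; python3 -m handwheel '[[[-0.0042,-0.0004,0.009,0,0,0],[-0.0084,-0.0008,0.0181,0,0,0],[-0.0126,-0.001,0.0272,0,0,0],[-0.0126,-0.001,0.0272,0,0,0],[0,0.01,0.025,-0.67,6.2,0],[0,0.03,0.02,-0.67,6.2,0],[0,0.04,0.005,-0.67,6.2,0],[0,0.04,0,-0.67,6.2,0],[-0.01,0.04,0,0,0,-1],[-0.01,0.04,0,0,0,-1],[-0.01,0.04,0,0,0,-1],[-0.01,0.04,0,0,0,-1],[-0.01,0.04,0,0,0,-1],[-0.01,0.04,0,0,0,-1],[-0.01,0.04,0,0,0,-0.4],[-0.01,0.04,0,0,0,0],[-0.01,0.04,0,0,0,0],[-0.01,0.04,0,0,0,0],[0,0.02,0,0,0,0],[0,0,0,0,0,0]]]'
python3 - <<'E'
from h import *
im,d=grab_frame('top');P=cloud('top',d)
q=(P-RO)@rackR()
for y in(.09,.045,-.09):
    S=(q[...,2]>.105)&(q[...,2]<.15)&(abs(q[...,1]-y)<.02)&(abs(q[...,0])<.06);print('cap pts',S.sum(),q[S].mean(0))
v,c,n=fitrack(P,skip=(1,2,5));print(v[:2],np.degrees(v[2]))
S=box(P,.3,.465,.05,.4,.05,.07);print('hood',rect(P,S))
S=box(P,.3,.465,.05,.4,.085,.11);print('handle',rect(P,S))
cv2.imwrite('pics/c9.png',cv2.resize(im[150:270,110:410],(800,320),interpolation=cv2.INTER_CUBIC))
print(state()['joint_pos'])
E
```

```text
time: 33.1
tool_pos: [0.5783, -0.3483, 0.1001]
tool_rot: [0.145, 0.65, 0.729, 0.161]
contact_force: [1.4, -0.1, -0.8]
gripper_width: 0.217
grasp_force: 59.6
time: 33.35
tool_pos: [0.5787, -0.3486, 0.0992]
tool_rot: [0.145, 0.65, 0.728, 0.161]
contact_force: [1.4, -0.2, -0.4]
gripper_width: 0.219
grasp_force: 59.6
time: 33.77
tool_pos: [0.5785, -0.3485, 0.0989]
tool_rot: [0.145, 0.65, 0.729, 0.161]
contact_force: [-0.0, -0.5, 0.4]
gripper_width: 0.497
grasp_force: 0.0
time: 35.43
tool_pos: [0.4399, 0.1915, 0.2314]
tool_rot: [0.0, 0.705, 0.71, 0.002]
contact_force: [0.2, -0.8, -0.4]
gripper_width: 0.498
grasp_force: 0.0
cap pts 54 [-0.0143  0.0931  0.1203]
cap pts 55 [-0.0139  0.0478  0.1204]
cap pts 59 [-0.0142 -0.0873  0.1193]
[ 0.5722 -0.2596] 5.912584367583717
hood (1139, array([413.3, 211.9]), array([221.6,  83.5]), 89.99, array([0.412 , 0.158 , 0.0572]))
handle (60, array([413.6, 184.7]), array([32.6, 10.8]), 89.8, array([0.4136, 0.1835, 0.0925]))
[ 0.2511 -0.3099  1.9428  0.0006  1.5056  0.2454]
```

View pics/c9.png

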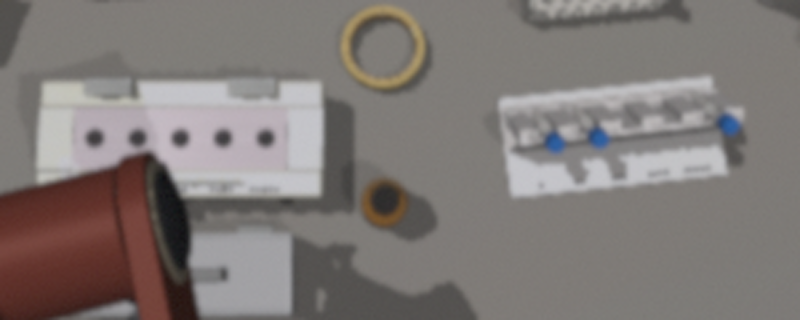

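```bash
python3 -m handwheel '[[[-0.0135,0.0145,0,0,0,-0.3],[-0.0135,0.0145,0,0,0,0],[0,0,-0.035,0,0,0],[0,0,-0.035,0,0,0],[0,0,-0.03,0,0,0],[0,0,-0.02,0,0,0],[0,0,0,0,0,0],[0,0,0,0,0,0],[0,0,0,0,0,0]]]'
```

```text
time: 36.23
tool_pos: [0.4152, 0.217, 0.1124]
tool_rot: [0.001, 0.709, 0.706, 0.002]
contact_force: [0.4, 0.3, 1.0]
gripper_width: 0.501
grasp_force: 0.0
```

```bash
python3 -m handwheel '[[[-0.0015,0.003,-0.015,0,0,0],[0,0,-0.015,0,0,0],[0,0,-0.01,0,0,0],[0,0,0,0,0,0],[0,0,0,0,0,0]]]'; python3 -m handwheel '[[[0,0,0,0,0,0],[0,0,0,0,0,0],[0,0,0,0,0,0],[0,0,0,0,0,0],[0,0,0,0,0,0],[0,0,0,0,0,0],[0,0,0,0,0,0],[0,0,0,0,0,0]]]' 0
```

```text
time: 36.65
tool_pos: [0.4129, 0.2203, 0.0714]
tool_rot: [0.0, 0.708, 0.706, 0.002]
contact_force: [0.4, -0.2, -0.4]
gripper_width: 0.501
grasp_force: 0.0
time: 37.32
tool_pos: [0.4134, 0.2206, 0.0716]
tool_rot: [0.001, 0.708, 0.706, 0.002]
contact_force: [2.4, -0.5, 5.0]
gripper_width: 0.148
grasp_force: 61.4
```

```bash
python3 -m handwheel '[[[0,0,0.01,0,0,0],[0,0,0.03,0,0,0],[0,0,0.035,0,0,0],[0,0,0.035,0,0,0],[0,0,0.035,0,0,0],[0,0,0.03,0,0,0],[0.01,-0.001,0,0,2,0],[0.02,0,0,0,2,0],[0.025,0,0,0,2,0],[0.03,0,0,0,2,0],[0.025,0,0,0,2,0],[0.012,0,0,0,0,0],[0,0,0,0,0,0],[0,0,0,0,0,0],[0,0,0,0,0,0]]]'
python3 - <<'E'
from h import *
im,d=grab_frame('top');P=cloud('top',d);print(rect(P,box(P,.44,.62,.05,.4,.17,.25)),state()['tool_pos'])
# plane of hood top
S=box(P,.44,.62,.05,.4,.17,.225);A=P[S];c=np.linalg.lstsq(np.c_[A[:,:2],np.ones(len(A))],A[:,2],rcond=None)[0];print('slopes deg',np.degrees(np.arctan(c[:2])),len(A))
im,d=grab_frame('side');cv2.imwrite('pics/s10.png',cv2.resize(im[140:320,130:330],(666,600),interpolation=cv2.INTER_CUBIC))
E
```

```text
time: 38.57
tool_pos: [0.5328, 0.2192, 0.2444]
tool_rot: [-0.062, 0.705, 0.703, -0.062]
contact_force: [-1.1, -0.6, -3.3]
gripper_width: 0.147
grasp_force: 60.2
(2076, array([523.1, 219.8]), array([ 89.7, 240.4]), 0.11, array([0.5253, 0.1845, 0.2273])) [0.5329 0.2194 0.2449]
slopes deg [12.0206  2.4579] 376
```

View pics/s10.png

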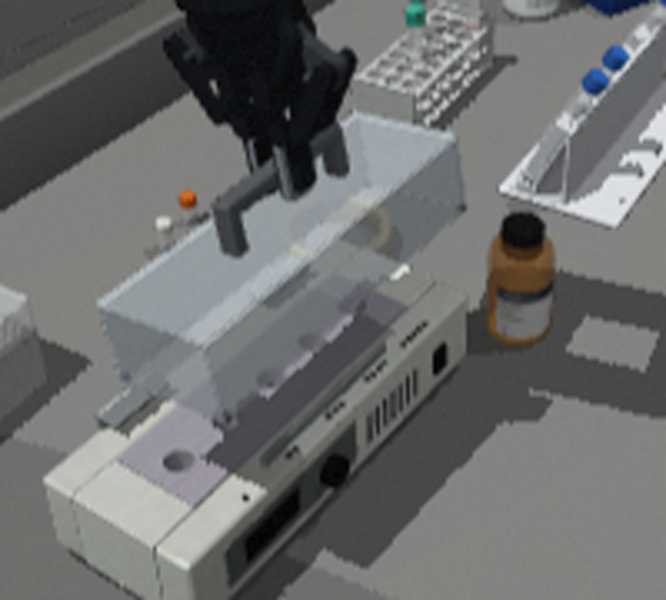

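```bash
python3 -m handwheel '[[[0.004,0,-0.03,0,0,0],[0,0,-0.03,0,0,0],[0,0,-0.014,0,0,0],[0,0,0,0,0,0],[0,0,0,0,0,0],[0,0,0,0,0,0]]]'
python3 - <<'E'
from h import *
T=state()['tool_pos'];print(T)
im,d=grab_frame('top');P=cloud('top',d)
S=box(P,.47,.57,.105,.165,T[2]-.035,T[2]+.006);A=P[S]
for k in range(3):
    c=np.linalg.lstsq(np.c_[A[:,:2],np.ones(len(A))],A[:,2],rcond=None)[0];r=A[:,2]-np.c_[A[:,:2],np.ones(len(A))]@c;A=A[abs(r)<2*r.std()+1e-4]
print('slopes deg',np.degrees(np.arctan(c[:2])),len(A),r.std(),np.percentile(A,[1,99],axis=0))
E
```

```text
time: 39.17
tool_pos: [0.539, 0.2197, 0.1735]
tool_rot: [-0.061, 0.706, 0.704, -0.059]
contact_force: [0.4, -0.3, -2.9]
gripper_width: 0.145
grasp_force: 60.2
[0.539  0.2197 0.1735]
slopes deg [-8.4202 -0.5539] 666 0.0015010814155480055 [[0.4925 0.1059 0.1529]
 [0.5691 0.1647 0.167 ]]
```

```bash
python3 -m handwheel '[[[0,0,-0.008,0,0,0],[0,0,-0.004,0,0,0],[0,0,0,0,0,0],[0,0,0,0,0,0],[0,0,0,0,0,0]]]'
```

```text
time: 39.63
tool_pos: [0.5384, 0.2193, 0.1595]
tool_rot: [-0.061, 0.706, 0.703, -0.061]
contact_force: [-0.8, 0.6, -2.9]
gripper_width: 0.151
grasp_force: 60.2
```

```bash
python3 -m handwheel '[[[0.005,0,0,0,0,0],[0.005,0,0,0,0,0],[0.005,0,0,0,0,0],[0,0,0,0,0,0],[0,0,0,0,0,0]]]'; python3 -m handwheel '[[[0.004,0,0,0,0,0],[0.004,0,0,0,0,0],[0,0,0,0,0,0],[0,0,0,0,0,0]]]'
```

```text
time: 40.05
tool_pos: [0.5538, 0.2193, 0.1595]
tool_rot: [-0.061, 0.706, 0.703, -0.061]
contact_force: [-0.2, 0.6, -3.4]
gripper_width: 0.15
grasp_force: 60.2
time: 40.38
tool_pos: [0.5615, 0.2193, 0.1595]
tool_rot: [-0.061, 0.706, 0.703, -0.061]
contact_force: [-0.4, 0.2, -2.4]
gripper_width: 0.153
grasp_force: 60.2
```

```bash
python3 -m handwheel '[[[0.003,0,0,0,0,0],[0.0025,0,0,0,0,0],[0,0,0,0,0,0],[0,0,0,0,0,0]]]'
python3 - <<'E'
from h import *
im,d=grab_frame('top');P=cloud('top',d)
S=box(P,.49,.62,.105,.165,.13,.17);print(np.percentile(P[S],[1,99],axis=0))
im,d=grab_frame('side');cv2.imwrite('pics/s11.png',cv2.resize(im[190:320,140:280],(646,600),interpolation=cv2.INTER_CUBIC))
E
```

```text
time: 40.72
tool_pos: [0.5669, 0.2193, 0.1595]
tool_rot: [-0.061, 0.706, 0.703, -0.061]
contact_force: [0.4, 0.4, -3.6]
gripper_width: 0.15
grasp_force: 60.2
[[0.5182 0.1056 0.1361]
 [0.6012 0.1645 0.1535]]
```

View pics/s11.png

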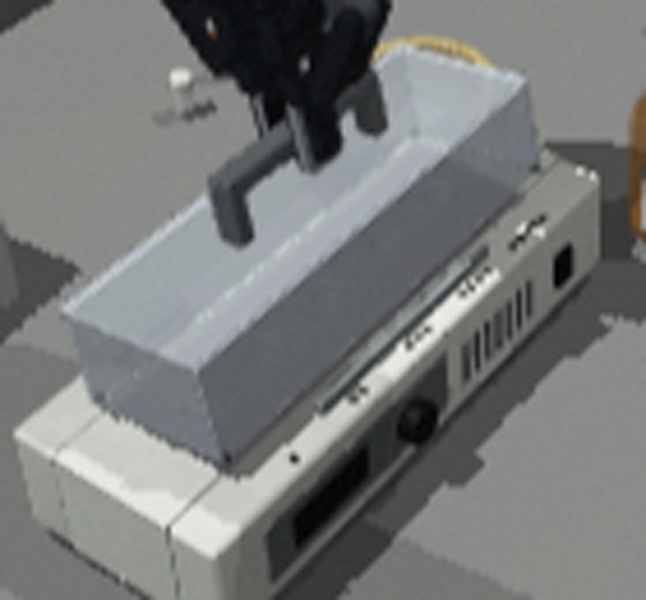

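```bash
python3 -m handwheel '[[[-0.0024,0,-0.0014,0,-2,0],[-0.0024,0,-0.0015,0,-2,0],[-0.0024,0,-0.0016,0,-2,0],[0,0,0,0,0,0],[0,0,0,0,0,0]]]'; python3 -m handwheel '[[[-0.0022,0,-0.0017,0,-2,0],[-0.0022,0,-0.0018,0,-1.8,0],[0,0,0,0,0,0],[0,0,0,0,0,0],[0,0,0,0,0,0]]]'
```

```text
time: 41.23
tool_pos: [0.5591, 0.2194, 0.1551]
tool_rot: [-0.025, 0.708, 0.706, -0.024]
contact_force: [-0.4, -0.4, -2.2]
gripper_width: 0.147
grasp_force: 60.2
time: 41.65
tool_pos: [0.5555, 0.2194, 0.1518]
tool_rot: [-0.001, 0.708, 0.706, -0.0]
contact_force: [-0.4, 0.2, -1.5]
gripper_width: 0.149
grasp_force: 60.4
```

```bash
python3 -m handwheel '[[[-0.0003,0,-0.001,0,0,0],[0,0,-0.001,0,0,0],[0,0,0,0,0,0],[0,0,0,0,0,0]]]'; python3 -m handwheel '[[[0,0,0,0,0,0],[0,0,0,0,0,0],[0,0,0,0,0,0],[0,0,0,0,0,0],[0,0,0,0,0,0]]]' 0.5;  python3 -m handwheel '[[[0,0,0.01,0,0,0],[0,0,0.03,0,0,0],[0,0,0.04,0,0,0],[0,0,0.03,0,0,0],[-0.04,0,0.02,0,0,0],[-0.04,-0.02,0,0,0,0],[-0.04,-0.04,0,0,0,0],[0,-0.04,0,0,0,0],[0,-0.04,0,0,0,0],[0,-0.04,0,0,0,0],[0,-0.04,0,0,0,0],[0,0,0,0,0,0]]]'
python3 - <<'E'
from h import *
im,d=grab_frame('top');P=cloud('top',d)
S=box(P,.5,.61,.09,.35,.13,.146);A=P[S];print('hoodtop',rect(P,S))
c=np.linalg.lstsq(np.c_[A[:,:2],np.ones(len(A))],A[:,2],rcond=None)[0];print('slope deg',np.degrees(np.arctan(c[:2])))
print('blk',rect(P,box(P,.48,.64,.05,.4,.075,.083)))
q=(P-RO)@rackR()
for y in(.09,.045,-.09):
    S=(q[...,2]>.105)&(q[...,2]<.15)&(abs(q[...,1]-y)<.02)&(abs(q[...,0])<.06);print('cap pts',S.sum(),q[S].mean(0))
v,c,n=fitrack(P,skip=(1,2,5));print(v[:2],np.degrees(v[2]))
cv2.imwrite('pics/c12.png',cv2.resize(im[150:270,110:410],(800,320),interpolation=cv2.INTER_CUBIC))
E
```

```text
time: 41.98
tool_pos: [0.5561, 0.2195, 0.1511]
tool_rot: [-0.0, 0.708, 0.706, 0.001]
contact_force: [-0.2, -0.4, 6.1]
gripper_width: 0.151
grasp_force: 61.4
time: 42.4
tool_pos: [0.5546, 0.2193, 0.1489]
tool_rot: [-0.001, 0.708, 0.706, -0.0]
contact_force: [0.1, 0.3, -0.3]
gripper_width: 0.496
grasp_force: 0.0
time: 43.4
tool_pos: [0.4507, 0.0056, 0.2791]
tool_rot: [0.001, 0.711, 0.703, -0.001]
contact_force: [1.1, 1.0, -0.5]
gripper_width: 0.498
grasp_force: 0.0
hoodtop (2592, array([554.2, 220.7]), array([ 84. , 241.4]), 0.01, array([0.5531, 0.2214, 0.137 ]))
slope deg [-0.135  -0.0509]
blk (948, array([555.2, 220.4]), array([124.4, 299.8]), 0.19, array([0.5485, 0.2277, 0.079 ]))
cap pts 47 [-0.0274  0.0776  0.1187]
cap pts 50 [-0.0282  0.0323  0.1195]
cap pts 54 [-0.03   -0.1019  0.1198]
[ 0.5631 -0.2537] 5.679817527685716
```

View pics/c12.png

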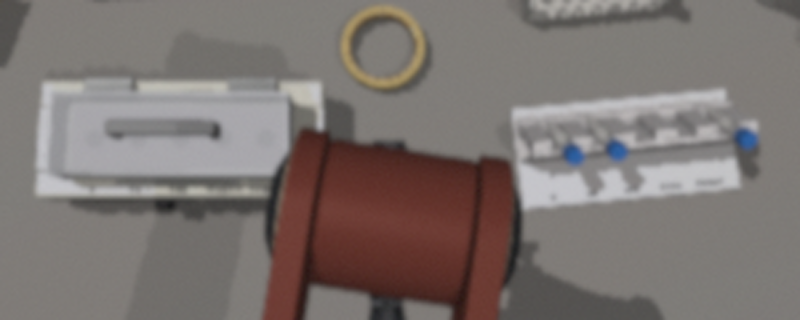

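Run:
```python
import h;from h import *
im,d=grab_frame('top');P=cloud('top',d)
v,c,n=fitrack(P,x0=[RO[0]-.013,RO[1]-.016,RY],skip=(1,2,5));print(v[:2],np.degrees(v[2]),c)
m=masks_of('top','rack');M=m[0]['region']&(d>0);print('base',rect(P,M&(P[...,2]>.002)&(P[...,2]<.02)))
h.RO=np.array([*v[:2],0]);h.RY=v[2];q=(P-h.RO)@h.rackR()
for y in(.09,.045,-.09):
    S=(q[...,2]>.105)&(q[...,2]<.15)&(abs(q[...,1]-y)<.02)&(abs(q[...,0])<.06);print('cap pts',S.sum(),q[S].mean(0))
im,d=grab_frame('side')
print('tips side',[np.round(q['position'],1) for q in pinpoint('side','sample_1_tip')],[proj('side',h.rk([.03,y,.027])) for y in(.09,.045,-.09)])
cv2.imwrite('pics/s12.png',cv2.resize(im[100:230,235:365],(600,600),interpolation=cv2.INTER_CUBIC))
```

```text
[ 0.5584 -0.2741] 6.107716164374265 464.35343609048397
base (1667, array([ 555.9, -284.7]), array([115.7, 274.5]), 5.51, array([ 0.5404, -0.2717,  0.0052]))
cap pts 57 [-0.0136  0.0884  0.1198]
cap pts 56 [-0.0137  0.0438  0.12  ]
cap pts 58 [-0.0146 -0.0904  0.1195]
tips side [array([292.5, 185.7]), array([212.1, 256.4])] [array([293.3186, 186.567 ]), array([299.3671, 179.3372]), array([315.7851, 159.7124])]
```

View pics/s12.png

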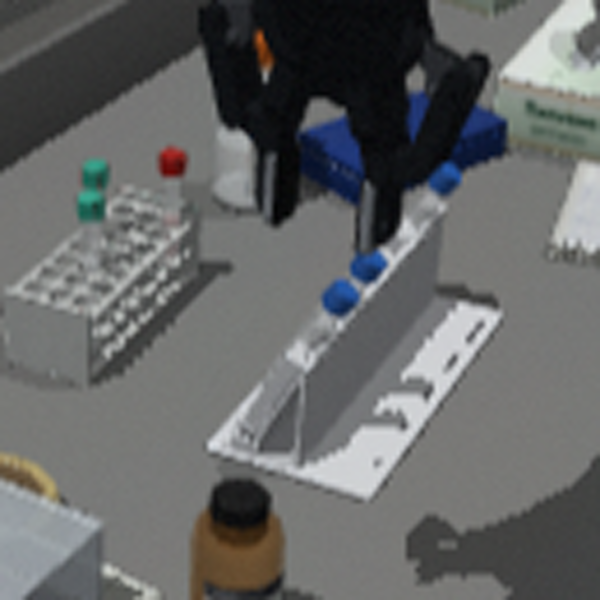

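```bash
python3 -c "
from plant import *
print(job_done())"
```

```text
the job is handed in; nothing more can be done
None
```

I've handed the job in (no verdict came back): tubes 1, 2 and 5, the only ones present, lie in grooves 1, 2 and 5 with caps towards you, and the hood is seated flat on the block; the rack got knocked about 2 cm during the run, but my last pictures show it upright with all three tubes still in place, and I left the bottle and roll alone.

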